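Release the steam cleaner's pressure cap

TASK

Take the pressure cap off the steam cleaner: without pressing, turn it anticlockwise until it meets its first stop, without forcing it, then press it down firmly but not hard and turn it on past the stop until it comes free. Lift it off and set it gently down in the middle of the saucer, right way up, and leave everything else where it is.

Things in the scene. Friction and masses are not known exactly. Their poses are not given: they have to be found in the camera images.
- cap: Black plastic pressure cap of the steam cleaner, about 70 g. Origin: centre of the flat foot of its stem; z up along the turning axis, x along its grip bar. Stem 31 mm across, z 0 to 16 mm; on it a disc 62 mm across, z 16.3 to 22.3 mm, with a ribbed skirt down to z 8 mm; on the disc the grip bar. Two lugs, 6 mm wide, 5 mm high, stick out of the stem's foot along +x and -x to 22 mm from the axis.
- bar (a point): Middle of the cap's straight grip bar: 50 mm long (cap's x), 12 mm wide (y), 24 mm high, from 12 mm below to 12 mm above this point, which is 34.3 mm above the cap's origin. Pinch it across its width with the fingertips on or just above the disc, turn it, push down and lift with it. All opening turns are anticlockwise from above.
- lug (a point): Outer end of one of the two lugs (22 mm along the cap's x). First stop: from its start the cap turns freely by 0.15 to 0.75 rad (differs each time, cannot be seen) until both lugs meet springy teeth under the neck's rim. They give way at about 5 Nm/rad: 0.07 to 0.15 Nm is a clear touch, more than 0.25 Nm is forcing it. The teeth reach 4 mm below the lugs' tops.
- rim (a point): Centre of the neck's hard top rim, 9.8 mm above neck. Inside the neck a sprung plunger carries the cap's foot. Pushing down meets 6 N at once, 10.5 N at 7 mm, where the disc lands on this rim; 25 N on the rim is too hard. Pushed down 5 to 7 mm at the stop and kept down, the cap turns on under the teeth. Eased up, the plunger bears it back to its starting height, no higher.
- neck (a point): Fixed point on the neck's axis where the cap's origin lies at the start, 124.7 mm above the drainer; z up. The neck is a tube 55 mm across, its rim 9.8 mm above this point. 0.70 rad beyond the first touch of the stop the lugs stand under open slots (play 0.08 rad each way, then a hard end wall): the cap lifts straight out, free after 15 mm.
- cleaner: Small steam cleaner, heavy on rubber feet, does not move. White rounded housing 200 x 150 mm (x from -75 to 125 mm, y -75 to 75 mm), top 110 mm above the drainer. Origin: on the drainer, below the filler neck's axis. A low carrying handle crosses its top at x = 95 mm, reaching 148 mm above the drainer; a spout points to -x (to x = -120 mm, 62 mm up).
- saucer: White ceramic saucer, loose, 150 mm across, 18 mm high, flat in the middle (flat part about 85 mm across, 5 mm above the drainer). Origin: centre of its underside.
- tumbler: Clear glass tumbler, upright, 68 mm across, 105 mm high, origin centre of its underside. Leave alone.
- caddy: Blue plastic cutlery caddy 110 x 130 x 120 mm with cutlery standing in it to 200 mm, origin centre of its underside. Leave alone.
- container: Grey plastic food container with a lid and sliding vent, 168 x 120 x 75 mm, origin centre of its underside. Leave alone.
- tongs: Steel tongs lying flat, 250 mm long, origin near the middle, underneath. Leave alone.
- mug: White mug, 80 mm across, 92 mm high, origin centre of its underside. Leave alone.
- bowl: White bowl, 120 mm across, 50 mm high, origin centre of its underside. Leave alone.
Mind the look-alikes: they are no part of the job. There is more than one size of the cap; the one meant has the size given above.

How it is judged (in metres and radians):
On the way, in this order (a step that is already met when the one before it is completed fails the run):
1. the cap, not pressed down (less than 2 mm), is turned against its first stop: at least 1.5 N on a stop tooth for 0.1 s ((contact force between cap and stop_c0 above 1.5 N or contact force between cap and stop_c1 above 1.5 N) and z of cap in the frame of neck above -0.002 m), for 0.1 s.
2. the cap is pressed down 4 mm or more, still on the neck (z of cap in the frame of neck below -0.004 m and horizontal distance between cap and neck below 0.006 m), for 0.1 s.
3. the cap is lifted clear of the neck (20 mm or more) (z of cap in the frame of neck above 0.02 m), for 0.1 s.
At the end, for the whole second after the job is handed in: The cap stands right way up (within 0.2 rad) and at rest on the saucer's floor, its axis within 30 mm of the saucer's centre; the saucer is level, at rest and within 40 mm of where it was (horizontal distance between cap and saucer below 0.03 m and z of cap in the frame of saucer between 0 and 0.015 m and angle between cap's own z axis and vertical below 0.2 rad and linear speed of each of cap, saucer below 0.02 m/s and angle between saucer's own z axis and vertical below 0.1 rad and distance of saucer from where it was at the start of the episode below 0.04 m); the robot touches nothing.
It fails at once if the first stop is forced: more than 12 N on either stop tooth (contact force between cap and stop_c0 above 12 N or contact force between cap and stop_c1 above 12 N).
It fails at once if the cap is pressed too hard: more than 25 N on the neck's rim (contact force between cap and cleaner above 25 N).
It fails at once if the cap is dropped or pushed hard onto the saucer: more than 40 N (contact force between cap and saucer above 40 N).
It fails at once if a bystander is moved by more than 30 mm (distance of any of tumbler, caddy, container, tongs, mug, bowl from where it was at the start of the episode above 0.03 m).
It also fails if it takes over 69 s, if anything falls off the work surface, if the arm or the gripper's body presses on something with over 40 N, if the wrist force passes 120 N, or if a joint passes its speed limit or range.

ROBOT

A 6-joint arm with a two-finger parallel gripper is mounted at the origin on the work surface. World frame = base frame: x ahead of the robot, y to its left, z up, the work surface at z = 0. Lengths are in m, angles in degrees, forces in N, time in s.
With the tool pointing down it reaches from about 0.35 to 0.775 m from the base axis. Payload 7.3 kg.
Tool frame: the origin (TCP) lies midway between the tips of the shut fingers; the grasp point (between the pads) lies 19 mm behind it (manip.grip_depth is the distance from the TCP to the grasp point, in m); z points along the fingers, y is the line along which they close (so a half turn about z gives the same grasp; the last joint's range is limited). The gripper opens to 92 mm and grips with 3 to 60 N. Pads are 19 mm wide; open, the fingers measure 130 mm over their backs; the gripper's body (75 mm by 190 mm) begins 47 mm behind the grasp point.
Start: joints at [60.963, 19.595, 87.324, -0, 73.075, -8.365], TCP at [0.185, 0.491, 0.192] pointing down, gripper open.
Joint ranges: [-145.02, 145.02], [-44.19, 115.74], [2.07, 154.8], [-57.11, 237.11], [16.16, 152.29], [-177.93, 177.93]. Speed limits (degrees/s): [147.25, 147.25, 180, 180, 180, 180].

INTERFACE

Orientations are given as a 3x3 rotation matrix whose columns are the frame's x, y, z axes.
In Python, from workcell import manip gives the robot as it stands.
- The arm moves only by the tool move_arm, never from a script. Its argument "motion" is a list of rows, each an object of numbers: "x", "y", "z": the shift along the tool's x, y, z in m; "rx", "ry", "rz": the turn, a rotation vector about the tool's x, y, z in degrees; "grip": the finger opening in m, from 0 to 0.0918. A call has exactly 10 rows; each row shifts and turns the commanded pose from where the row before left it, along the tool's axes as they then stand; what a row does not reach is not made up. A row lasts 1/10 s, in which the tool goes at most 50 mm and 8.59 degrees, less where a joint would pass 70% of its speed; a pose out of reach is approached as far as the arm can. A call is refused whole if a number of a shift passes 0.05 or a number of a turn 8.59, either way. A call with a gripper value outside its range is refused whole. The fingers move at their own pace and stop on an object; "newtons" is the grip in N (left out, the last holds). Time passes only in rows, so rows that do not move let the fingers close, or fill a call up. It gives the time, the measured TCP pose, the force, the opening and the grip force at its end, in the units of the state.
- manip.read_state(): the state, without advancing time (a new reading comes with each control period).
- manip.read_camera(name): name is "side" or "top"; returns a dict with "color" (480x640x3 uint8, red, green, blue), "K" (3x3 intrinsics, pixels), "T" (4x4, takes a point from camera to world coordinates). Camera axes: x right, y down, z forward; pixel columns grow to the right and rows downward; lengths in m; the calibration is good to about 2 mm. A picture is of the moment at which its call begins. There is no depth.
- manip.hand_in(): hands the job in; it is judged then, once.
The state is a dict: "time_s": time; "joints": joint angles; "joint_velocities": joint speeds; "tau": joint torques, N m; "position": TCP position; "orientation": TCP orientation; "force": force on the tool from outside, world axes, zero at the start; "torque": the same for the moment, N m; "grip_width": finger opening in m; "finger_force": force on a finger pad.
Only numpy, scipy, OpenCV 4.12 (cv2) and the standard library are available. Lean on these libraries where they do the work, as an engineer would, in place of code of your own. Each camera call takes 0.05 s, during which the arm holds its last target. There are 200 camera calls.

## Working session

There is one attempt and no reset: what is moved stays moved. The work goes in short steps, Python scripts to look and compute and a tool call to move; the robot and the scene stay as the last step left them, time stands still between calls to the robot, and variables do not carry over. Pictures are saved under pics/ and viewed, at most 10 in all, crops included, and the job is handed in when it is done.

Besides the shell and the picture viewer there is one more tool, called after "Emit:" as a command line: name --argument value ..., lists and objects as JSON in quotes. move_arm: Moves the arm, as the interface text tells. Its arguments: {"type":"object","properties":{"motion":{"type":"array","items":{"type":"object","properties":{"x":{"type":"number"},"y":{"type":"number"},"z":{"type":"number"},"rx":{"type":"number"},"ry":{"type":"number"},"rz":{"type":"number"},"grip":{"type":"number"}}}},"newtons":{"type":"number"}},"required":["motion"]}

```bash
mkdir -p pics
python3 - <<'E'
from workcell import manip
import cv2,numpy as np
for n in("top","side"):
    r=manip.read_camera(n); cv2.imwrite(f"pics/{n}0.png",r["color"][:,:,::-1]); np.savez(f"{n}.npz",**r)
    print(n,r["K"].tolist(),np.round(r["T"],4).tolist())
print(manip.read_state())
E
```

```text
top [[597.1352461300863, 0.0, 323.6278322283699], [0.0, 597.1352461300863, 237.66302614257228], [0.0, 0.0, 1.0]] [[0.0212, -0.9859, 0.1658, 0.225], [-0.9998, -0.0213, 0.0016, 0.0153], [0.002, -0.1658, -0.9862, 1.5182], [0.0, 0.0, 0.0, 1.0]]
side [[511.45356841628353, 0.0, 311.2324999620231], [0.0, 511.45356841628353, 236.72887618972572], [0.0, 0.0, 1.0]] [[-0.9844, -0.0748, 0.1592, 0.2782], [-0.1746, 0.5249, -0.8331, 1.0189], [-0.0213, -0.8479, -0.5298, 0.7566], [0.0, 0.0, 0.0, 1.0]]
{'time_s': 0.1, 'joints': array([ 6.09614599e+01,  1.96325552e+01,  8.73694054e+01,  3.14366018e-04,
        7.30743596e+01, -8.36480796e+00]), 'joint_velocities': array([-0.00601109, -0.08175473, -0.01187034, -0.06905183, -0.03275023,
       -0.03708121]), 'tau': array([ 1.09590153e-03, -4.32002056e+01, -2.44696140e+01,  7.18720257e-02,
        5.27133280e-02, -3.17768706e-05]), 'position': array([0.18513326, 0.49086054, 0.19152781]), 'orientation': array([[-9.35605357e-01,  3.53047011e-01, -6.51157752e-04],
       [ 3.53047555e-01,  9.35604657e-01, -1.16204450e-03],
       [ 1.98969889e-04, -1.31710471e-03, -9.99999113e-01]]), 'force': array([ 0.76237785, -0.51809517,  0.50157763]), 'torque': array([0.01037782, 0.04408275, 0.02590197]), 'finger_force': 0.0, 'grip_width': 0.09186927762405811}
```

View pics/top0.png

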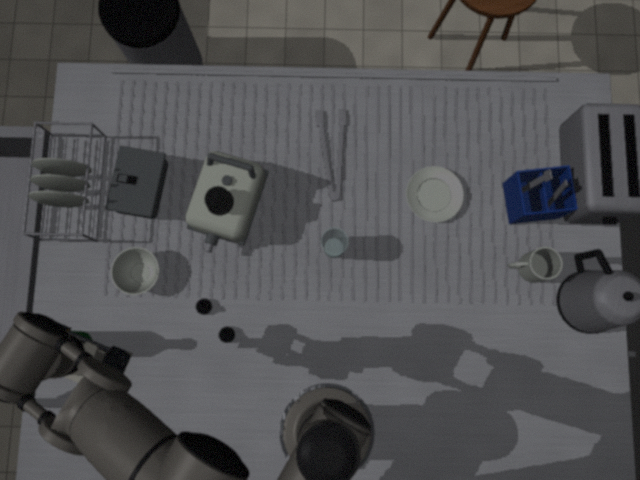

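View pics/side0.png

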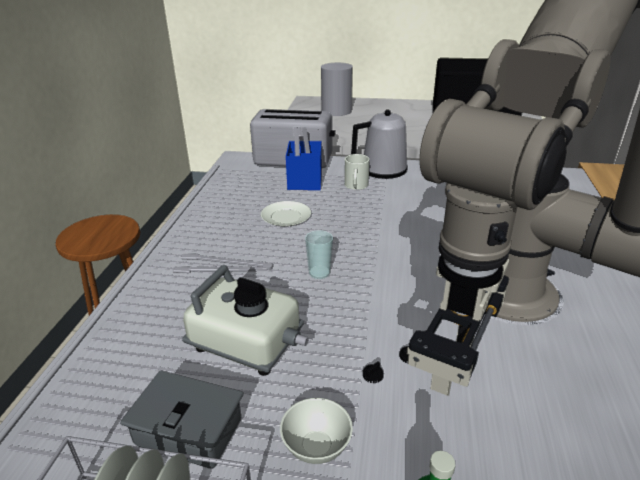

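Top view: the candidates are the cap on the cleaner (220,200) and two small black caps on the worktop (204,306) and (227,334). The one on the cleaner's neck is the larger and is the one meant. Saucer at (437,194), tumbler (335,242), tongs (333,155). Next, an enlarged crop to confirm, plus measurements.

```bash
cat > h.py <<'E'
import numpy as np,cv2
def ray(n,u,v):
    c=np.load(f"{n}.npz");K,T=c["K"],c["T"]
    d=T[:3,:3]@np.linalg.inv(K)@np.array([u,v,1.]);return T[:3,3],d
def onz(n,u,v,z):
    o,d=ray(n,u,v);return o+d*(z-o[2])/d[2]
def tri(a,b):
    (o,d),(p,e)=ray("top",*a),ray("side",*b)
    s=np.linalg.lstsq(np.c_[d,-e],p-o,rcond=None)[0]
    A,B=o+s[0]*d,p+s[1]*e;return (A+B)/2,np.linalg.norm(A-B)
def proj(n,P):
    c=np.load(f"{n}.npz");q=np.linalg.inv(c["T"])@np.r_[P,1];q=c["K"]@q[:3];return q[:2]/q[2]
E
python3 - <<'E'
from h import *
t=np.load("top.npz")["color"];s=np.load("side.npz")["color"]
g=lambda im:np.clip((im/255.)**.45*255,0,255).astype(np.uint8)[:,:,::-1]
a=cv2.resize(g(t[150:270,170:280]),None,fx=4,fy=4,interpolation=cv2.INTER_CUBIC)
b=cv2.resize(g(s[255:375,180:270]),None,fx=4,fy=4,interpolation=cv2.INTER_CUBIC)
cv2.imwrite("pics/crop1.png",np.hstack([a,b]))
m=(t.max(2)<25).astype(np.uint8)
n,l,st,ce=cv2.connectedComponentsWithStats(m)
for i in range(1,n):
    if st[i,4]>60 and 150<ce[i][1]<350: print(st[i],ce[i].round(1))
    if abs(ce[i]-[220,200]).max()<6 and st[i,4]>200:
        c=max(cv2.findContours((l==i).astype(np.uint8),0,1)[0],key=len);print(cv2.fitEllipse(c))
# saucer
m=cv2.inRange(cv2.cvtColor(t[150:240,395:480],cv2.COLOR_RGB2GRAY),135,255)
print(np.percentile(t[150:240,395:480].mean(2),[10,50,80,95]))
for gx in(t,):
    c=cv2.HoughCircles(cv2.cvtColor(gx,cv2.COLOR_RGB2GRAY)[150:240,395:480],cv2.HOUGH_GRADIENT,1,50,param1=80,param2=15,minRadius=24,maxRadius=34);print(c)
print("cap z.15",onz("top",220,200.5,.15),"saucer",onz("top",437,194,.018))
E
```

```text
[599 115  14  81 682] [605.3 154.7]
[624 115  16  81 688] [631.2 155.7]
[206 188  27  26 463] [219.  200.4]
((218.89932250976562, 200.35101318359375), (23.787511825561523, 25.73798942565918), 123.54639434814453)
[602 216  16   8  91] [609.2 219.8]
[575 251  37  23 294] [591.7 260.6]
[197 300  14  13 145] [203.6 306.1]
[  21  311  109   74 1385] [ 82.  345.4]
[220 328  14  14 148] [226.7 334.4]
[ 93.63333333 103.66666667 118.33333333 124.18333333]
[[[40.5 44.5 27.7]]]
cap z.15 [0.53827834 0.26259267 0.15      ] saucer [ 0.59782005 -0.27228798  0.018     ]
```

View pics/crop1.png

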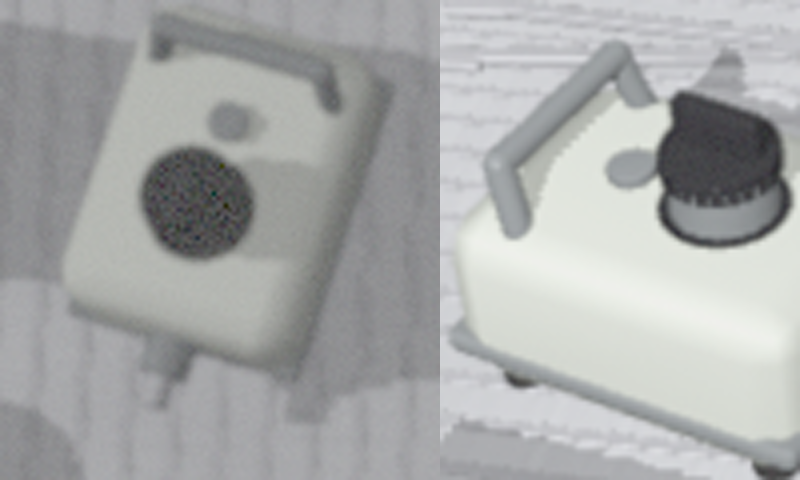

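The crop confirms it: the cap on the neck has a disc of ~26 px (≈62 mm at that height), while the worktop ones are only 14 px (~35 mm). The cap's top is noisy and dark, so I'll average frames to find the bar direction.

Run:
```python
from workcell import manip
from h import *
T=np.mean([manip.read_camera("top")["color"].astype(float) for _ in range(14)],0)
S=np.mean([manip.read_camera("side")["color"].astype(float) for _ in range(4)],0)
np.savez("avg.npz",T=T,S=S)
def st(im,lo,hi,f): return cv2.resize((np.clip((im-lo)/(hi-lo),0,1)*255).astype(np.uint8)[:,:,::-1],None,fx=f,fy=f,interpolation=cv2.INTER_CUBIC)
a=st(T[182:220,200:240],0,40,10); b=st(S[270:308,230:270],0,90,10)
cv2.imwrite("pics/crop2.png",np.hstack([a,b]))
```

```text
(no output)
```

View pics/crop2.png

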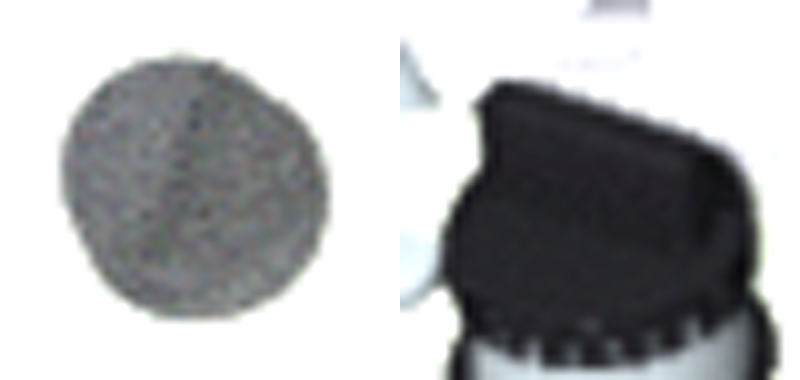

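Run:
```python
from h import *
cs=lambda x,y:(230+(x-400)/10-.5+.05,270+y/10-.5+.05)
ct=lambda x,y:(200+x/10-.45,182+y/10-.45)
print("disc",tri(ct(195,188),cs(599,240)))
for z in(.171,.176):
  P=[onz("side",*cs(*p),z) for p in((497,105),(690,158),(508,82),(735,148))]
  for p in P: print(z,p.round(4))
  for i,j in((0,1),(2,3)):
    d=P[i]-P[j];print("len",np.linalg.norm(d),np.degrees(np.arctan2(d[1],d[0])))
  print("mid",np.mean(P,0))
for z in(.147,.152):print("disc top view",onz("top",*ct(195,188),z))
a,b=onz("top",*ct(215,75),.15),onz("top",*ct(145,250),.15);print(np.degrees(np.arctan2(*(a-b)[1::-1])),np.linalg.norm(a-b))
# saucer
D=np.load("avg.npz")
for n,im,(x0,x1,y0,y1) in(("top",D["T"],(395,485,150,240)),("side",D["S"],(250,325,190,235))):
    g=cv2.GaussianBlur(im,(0,0),.8)[y0:y1,x0:x1].astype(np.float32); hs=g.max(2)-g.min(2); 
    m=((g[:,:,2]-g[:,:,0])<(2 if n=="top" else 0)).astype(np.uint8); m=cv2.morphologyEx(m,cv2.MORPH_OPEN,np.ones((3,3)))
    c=max(cv2.findContours(m,0,1)[0],key=cv2.contourArea);e=cv2.fitEllipse(cv2.convexHull(c));print(n,e,"centre",e[0][0]+x0,e[0][1]+y0,onz(n,e[0][0]+x0,e[0][1]+y0,.02))
```

```text
disc (array([0.54433418, 0.26773709, 0.13684552]), np.float64(0.005374811638097722))
0.171 [0.5632 0.2715 0.171 ]
0.171 [0.5222 0.2822 0.171 ]
0.171 [0.5632 0.2641 0.171 ]
0.171 [0.5146 0.278  0.171 ]
len 0.04237163649198871 -14.595593848540965
len 0.05061316550193378 -15.875616461428386
mid [0.54079362 0.27395433 0.171     ]
0.176 [0.5608 0.2779 0.176 ]
0.176 [0.5201 0.2885 0.176 ]
0.176 [0.5608 0.2706 0.176 ]
0.176 [0.5125 0.2843 0.176 ]
len 0.04200983411361039 -14.595593848540826
len 0.05018099046287624 -15.875616461428592
mid [0.53855106 0.28031533 0.176     ]
disc top view [0.53927807 0.26538639 0.147     ]
disc top view [0.53813208 0.26447459 0.152     ]
-18.601242250486482 0.04481908803824239
top ((39.90309524536133, 43.90278625488281), (56.61363983154297, 59.69536209106445), 119.93721008300781) centre 434.9030952453613 193.9027862548828 [ 0.59746291 -0.26650285  0.02      ]
side ((35.470062255859375, 23.190401077270508), (23.970212936401367, 48.94243621826172), 87.68136596679688) centre 285.4700622558594 213.1904010772705 [ 0.59732442 -0.25721711  0.02      ]
```

The two views put the cap's axis at about (0.539, 0.266) with bar yaw about −17°. The saucer is at about (0.597, −0.266). I'm moving above the cap now.

Emit:
move_arm --motion '[{"x": -0.02, "y": -0.004, "z": -0.004}, {"x": -0.04, "y": -0.008, "z": -0.004}, {"x": -0.045, "y": -0.01, "z": -0.004}, {"x": -0.045, "y": -0.01, "z": -0.004}, {"x": -0.045, "y": -0.01, "z": -0.002}, {"x": -0.045, "y": -0.01}, {"x": -0.045, "y": -0.01}, {"x": -0.045, "y": -0.01}, {"x": -0.045, "y": -0.008}, {"x": -0.035, "y": -0.006, "rz": -3.5}]'

```text
schema error: expected keys x, y, z, rx, ry, rz, grip
```

Emit:
move_arm --motion '[{}, {}, {}, {}, {}, {}, {}, {}, {}, {}]'

```text
schema error: expected keys x, y, z, rx, ry, rz, grip
```

Run:
```python
from workcell import manip
from h import *
s=manip.read_state();print({k:np.round(s[k],4).tolist() for k in("time_s","joints","position","orientation","force","torque")})
S=np.mean([manip.read_camera("side")["color"].astype(float) for _ in range(3)],0)
np.savez("avg1.npz",S=S)
p=s["position"]; print("tcp proj",proj("side",p),proj("top",p))
i=np.clip((S[200:320,190:310]/255)**.6*255,0,255).astype(np.uint8)[:,:,::-1]
cv2.imwrite("pics/c3.png",cv2.resize(i,None,fx=5,fy=5,interpolation=cv2.INTER_CUBIC))
```

```text
{'time_s': 1.0, 'joints': [60.9631, 19.5954, 87.3243, 0.0013, 73.0745, -8.3687], 'position': [0.1853, 0.4912, 0.1921], 'orientation': [[-0.9356, 0.353, 0.0], [0.353, 0.9356, 0.0001], [0.0, 0.0001, -1.0]], 'force': [-0.354, -1.1844, 0.3098], 'torque': [-0.0468, 0.0012, -0.001]}
tcp proj [449.37833372 384.05975603] [103.81064485 351.83476882]
```

View pics/c3.png

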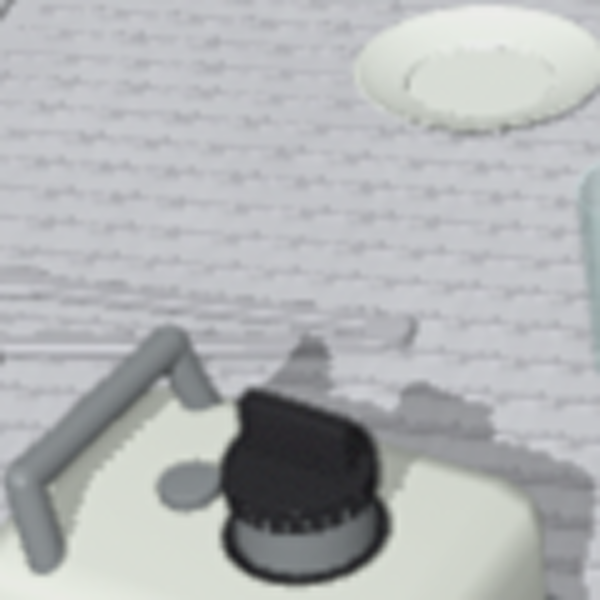

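The moves were refused because every row needs all the keys. The picture shows the unmoved scene, with the cap on the neck at crop (300,465). Resending.

Emit:
move_arm --motion '[{"x": -0.02, "y": -0.004, "z": -0.004, "rx": 0, "ry": 0, "rz": 0, "grip": 0.09}, {"x": -0.04, "y": -0.008, "z": -0.004, "rx": 0, "ry": 0, "rz": 0, "grip": 0.09}, {"x": -0.045, "y": -0.01, "z": -0.004, "rx": 0, "ry": 0, "rz": 0, "grip": 0.09}, {"x": -0.045, "y": -0.01, "z": -0.004, "rx": 0, "ry": 0, "rz": 0, "grip": 0.09}, {"x": -0.045, "y": -0.01, "z": -0.002, "rx": 0, "ry": 0, "rz": 0, "grip": 0.09}, {"x": -0.045, "y": -0.01, "z": 0, "rx": 0, "ry": 0, "rz": 0, "grip": 0.09}, {"x": -0.045, "y": -0.01, "z": 0, "rx": 0, "ry": 0, "rz": 0, "grip": 0.09}, {"x": -0.045, "y": -0.01, "z": 0, "rx": 0, "ry": 0, "rz": 0, "grip": 0.09}, {"x": -0.045, "y": -0.01, "z": 0, "rx": 0, "ry": 0, "rz": 0, "grip": 0.09}, {"x": -0.035, "y": -0.008, "z": 0, "rx": 0, "ry": 0, "rz": -3.5, "grip": 0.09}]'

```text
time_s: 2.15
position: [0.5392, 0.2604, 0.21]
orientation: [[-0.955, 0.296, 0.0], [0.296, 0.955, -0.0], [-0.0, 0.0, -1.0]]
force: [0.5, -0.1, 0.4]
grip_width: 0.0898
finger_force: 0.0
```

Emit:
move_arm --motion '[{"x": 0, "y": 0, "z": 0, "rx": 0, "ry": 0, "rz": 0, "grip": 0.05}, {"x": 0, "y": 0, "z": 0, "rx": 0, "ry": 0, "rz": 0, "grip": 0.05}, {"x": 0, "y": 0, "z": 0, "rx": 0, "ry": 0, "rz": 0, "grip": 0.05}, {"x": 0, "y": 0, "z": 0, "rx": 0, "ry": 0, "rz": 0, "grip": 0.05}, {"x": 0, "y": 0, "z": 0, "rx": 0, "ry": 0, "rz": 0, "grip": 0.05}, {"x": 0, "y": 0, "z": 0, "rx": 0, "ry": 0, "rz": 0, "grip": 0.05}, {"x": 0, "y": 0, "z": 0, "rx": 0, "ry": 0, "rz": 0, "grip": 0.05}, {"x": 0, "y": 0, "z": 0, "rx": 0, "ry": 0, "rz": 0, "grip": 0.05}, {"x": 0, "y": 0, "z": 0, "rx": 0, "ry": 0, "rz": 0, "grip": 0.05}, {"x": 0, "y": 0, "z": 0, "rx": 0, "ry": 0, "rz": 0, "grip": 0.05}]'

```text
time_s: 3.15
position: [0.5372, 0.2623, 0.2101]
orientation: [[-0.955, 0.295, 0.0], [0.295, 0.955, 0.0], [-0.0, 0.0, -1.0]]
force: [-0.4, -0.6, 0.5]
grip_width: 0.0501
finger_force: 0.0
```

Run:
```python
from workcell import manip
from h import *
s=manip.read_state();print({k:np.round(s[k],4).tolist() for k in("time_s","joints","position","orientation","force","torque","grip_width")})
S=np.mean([manip.read_camera("side")["color"].astype(float) for _ in range(3)],0)
T=np.mean([manip.read_camera("top")["color"].astype(float) for _ in range(2)],0)
p=s["position"]; print("tcp proj",proj("side",p),proj("top",p))
g=lambda S:cv2.resize(np.clip((S/255)**.5*255,0,255).astype(np.uint8)[:,:,::-1],None,fx=4,fy=4,interpolation=cv2.INTER_CUBIC)
cv2.imwrite("pics/c4.png",np.hstack([g(S[220:320,200:300]),g(T[150:250,170:270])]))
```

```text
{'time_s': 3.15, 'joints': [18.6771, 26.6803, 73.426, 0.0041, 79.8899, -54.1493], 'position': [0.5372, 0.2623, 0.2101], 'orientation': [[-0.9554, 0.2953, 0.0], [0.2953, 0.9554, 0.0001], [-0.0, 0.0001, -1.0]], 'force': [-0.3583, -0.5633, 0.516], 'torque': [0.0131, 0.0168, 0.0224], 'grip_width': 0.0501}
tcp proj [252.0173477  261.60812588] [215.59897046 194.90587721]
```

View pics/c4.png

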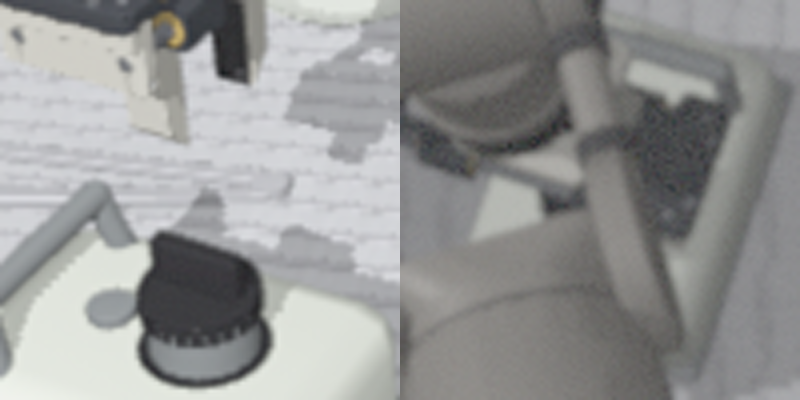

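The picture shows the open fingertips at side px (240,253) and (260,240), above the bar at (250,282). They look higher than the TCP projection, so I'll check that.

Run:
```python
from workcell import manip
from h import *
s=manip.read_state();p=s["position"];R=s["orientation"]
for h in(0,.01,.02,.03):
  print(h,[proj("side",p+R@[0,y,-h]).round(1).tolist() for y in(-.04,-.03,-.025,.025,.03,.04)], [proj("side",p+R@[x,.03,-h]).round(1).tolist() for x in(-.01,.01)])
for q in((.539,.2655,.171),(.539,.2655,.147)):print(proj("side",q))
c=np.load("side.npz");print(c["T"][:3,3])
```

```text
0 [[263.2, 251.0], [260.5, 253.6], [259.1, 254.9], [244.6, 268.6], [243.1, 270.0], [240.1, 272.9]] [[238.6, 268.7], [247.7, 271.4]]
0.01 [[262.9, 246.6], [260.1, 249.2], [258.7, 250.5], [244.1, 264.2], [242.6, 265.6], [239.5, 268.5]] [[238.1, 264.2], [247.2, 266.9]]
0.02 [[262.5, 242.3], [259.7, 244.8], [258.3, 246.1], [243.6, 259.7], [242.1, 261.1], [239.0, 263.9]] [[237.5, 259.7], [246.7, 262.4]]
0.03 [[262.1, 237.8], [259.3, 240.4], [257.9, 241.7], [243.1, 255.1], [241.6, 256.5], [238.5, 259.3]] [[237.0, 255.2], [246.2, 257.9]]
[252.32239752 279.2875174 ]
[253.34048795 289.23243554]
[0.2781606  1.01890778 0.75656327]
```

Emit:
move_arm --motion '[{"x": -0.001, "y": 0.004, "z": 0.005, "rx": 0, "ry": 0, "rz": 0, "grip": 0.05}, {"x": 0, "y": 0, "z": 0.008, "rx": 0, "ry": 0, "rz": 0, "grip": 0.05}, {"x": 0, "y": 0, "z": 0.01, "rx": 0, "ry": 0, "rz": 0, "grip": 0.05}, {"x": 0, "y": 0, "z": 0.01, "rx": 0, "ry": 0, "rz": 0, "grip": 0.05}, {"x": 0, "y": 0, "z": 0.01, "rx": 0, "ry": 0, "rz": 0, "grip": 0.05}, {"x": 0, "y": 0, "z": 0.007, "rx": 0, "ry": 0, "rz": 0, "grip": 0.05}, {"x": 0, "y": 0, "z": 0, "rx": 0, "ry": 0, "rz": 0, "grip": 0.05}, {"x": 0, "y": 0, "z": 0, "rx": 0, "ry": 0, "rz": 0, "grip": 0.05}, {"x": 0, "y": 0, "z": 0, "rx": 0, "ry": 0, "rz": 0, "grip": 0.05}, {"x": 0, "y": 0, "z": 0, "rx": 0, "ry": 0, "rz": 0, "grip": 0.05}]'

```text
time_s: 4.4
position: [0.5396, 0.2659, 0.1607]
orientation: [[-0.955, 0.295, 0.001], [0.295, 0.955, 0.0], [-0.001, 0.001, -1.0]]
force: [0.3, 0.8, 0.3]
grip_width: 0.0498
finger_force: 0.0
```

```bash
cat > snap.py <<'E'
import sys
from workcell import manip
from h import *
s=manip.read_state();print({k:np.round(s[k],4).tolist() for k in("time_s","joints","position","orientation","force","torque","grip_width","finger_force")})
S=np.mean([manip.read_camera("side")["color"].astype(float) for _ in range(3)],0)
p=s["position"]; print("tcp proj",proj("side",p))
x,y=int(sys.argv[2]),int(sys.argv[3])
g=lambda S:cv2.resize(np.clip((S/255)**.5*255,0,255).astype(np.uint8)[:,:,::-1],None,fx=6,fy=6,interpolation=cv2.INTER_CUBIC)
cv2.imwrite(f"pics/{sys.argv[1]}.png",g(S[y-50:y+50,x-60:x+60]))
E
python3 snap.py c5 250 275
```

```text
{'time_s': 4.4, 'joints': [18.9362, 29.004, 77.4732, 0.0037, 73.4602, -53.8922], 'position': [0.5396, 0.2659, 0.1607], 'orientation': [[-0.9554, 0.2953, 0.001], [0.2953, 0.9554, 0.0004], [-0.0008, 0.0007, -1.0]], 'force': [0.3076, 0.7577, 0.2995], 'torque': [0.0003, -0.0186, 0.0492], 'grip_width': 0.0498, 'finger_force': 0.0}
tcp proj [252.42605744 283.69769992]
```

View pics/c5.png

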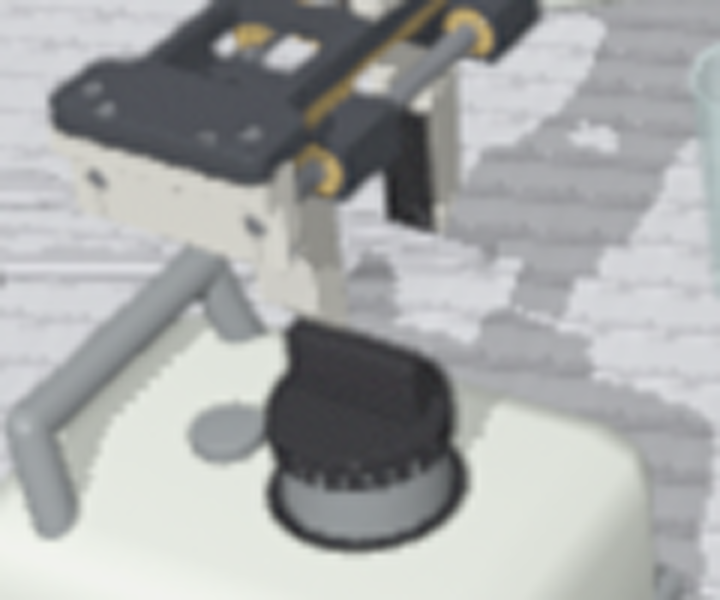

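The fingers appear to end just above the bar, with the near tip at crop (300,308) and the bar top at (350,340), which doesn't match the reported TCP. A gentle 3 N closing tests this: the width will show whether the bar is between the pads.

Emit:
move_arm --motion '[{"x": 0, "y": 0, "z": 0, "rx": 0, "ry": 0, "rz": 0, "grip": 0.03}, {"x": 0, "y": 0, "z": 0, "rx": 0, "ry": 0, "rz": 0, "grip": 0.025}, {"x": 0, "y": 0, "z": 0, "rx": 0, "ry": 0, "rz": 0, "grip": 0.02}, {"x": 0, "y": 0, "z": 0, "rx": 0, "ry": 0, "rz": 0, "grip": 0.015}, {"x": 0, "y": 0, "z": 0, "rx": 0, "ry": 0, "rz": 0, "grip": 0.01}, {"x": 0, "y": 0, "z": 0, "rx": 0, "ry": 0, "rz": 0, "grip": 0.006}, {"x": 0, "y": 0, "z": 0, "rx": 0, "ry": 0, "rz": 0, "grip": 0.006}, {"x": 0, "y": 0, "z": 0, "rx": 0, "ry": 0, "rz": 0, "grip": 0.006}, {"x": 0, "y": 0, "z": 0, "rx": 0, "ry": 0, "rz": 0, "grip": 0.006}, {"x": 0, "y": 0, "z": 0, "rx": 0, "ry": 0, "rz": 0, "grip": 0.006}]' --newtons 3

```text
time_s: 5.55
position: [0.5393, 0.2658, 0.1601]
orientation: [[-0.955, 0.295, 0.0], [0.295, 0.955, 0.0], [0.0, 0.0, -1.0]]
force: [-0.1, 0.5, -0.0]
grip_width: 0.0062
finger_force: 0.0
```

```bash
python3 snap.py c6 250 275
```

```text
{'time_s': 5.55, 'joints': [18.9328, 29.0357, 77.5064, 0.0071, 73.4532, -53.8949], 'position': [0.5393, 0.2658, 0.1601], 'orientation': [[-0.9554, 0.2953, 0.0], [0.2953, 0.9554, 0.0001], [0.0, 0.0001, -1.0]], 'force': [-0.0968, 0.5393, -0.0488], 'torque': [0.0414, -0.0081, 0.0231], 'grip_width': 0.0062, 'finger_force': 0.0}
tcp proj [252.59369143 283.89834813]
```

View pics/c6.png

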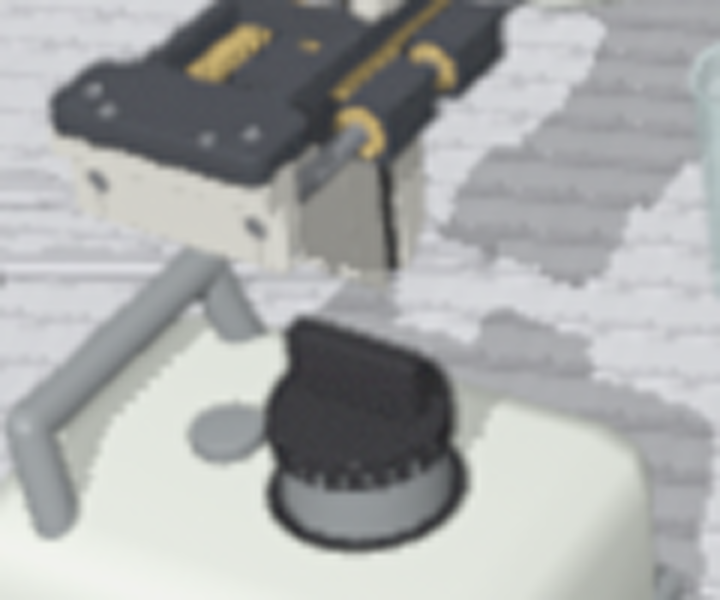

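The fingers closed past 12 mm without contact. The tip gap is at px (250,268) against the bar top at (250,282), so the real tips are about 35 mm above the reported TCP, straight over the bar. I'll reopen and feel my way down.

Emit:
move_arm --motion '[{"x": 0, "y": 0, "z": 0, "rx": 0, "ry": 0, "rz": 0, "grip": 0.045}, {"x": 0, "y": 0, "z": 0, "rx": 0, "ry": 0, "rz": 0, "grip": 0.045}, {"x": 0, "y": 0, "z": 0, "rx": 0, "ry": 0, "rz": 0, "grip": 0.045}, {"x": 0, "y": 0, "z": 0, "rx": 0, "ry": 0, "rz": 0, "grip": 0.045}, {"x": 0, "y": 0, "z": 0.003, "rx": 0, "ry": 0, "rz": 0, "grip": 0.045}, {"x": 0, "y": 0, "z": 0.003, "rx": 0, "ry": 0, "rz": 0, "grip": 0.045}, {"x": 0, "y": 0, "z": 0.003, "rx": 0, "ry": 0, "rz": 0, "grip": 0.045}, {"x": 0, "y": 0, "z": 0.003, "rx": 0, "ry": 0, "rz": 0, "grip": 0.045}, {"x": 0, "y": 0, "z": 0.003, "rx": 0, "ry": 0, "rz": 0, "grip": 0.045}, {"x": 0, "y": 0, "z": 0, "rx": 0, "ry": 0, "rz": 0, "grip": 0.045}]'

```text
time_s: 6.7
position: [0.539, 0.2657, 0.1445]
orientation: [[-0.955, 0.295, -0.001], [0.295, 0.955, -0.0], [0.001, -0.001, -1.0]]
force: [0.8, -0.1, 0.2]
grip_width: 0.0452
finger_force: 0.0
```

Emit:
move_arm --motion '[{"x": 0, "y": 0, "z": 0.002, "rx": 0, "ry": 0, "rz": 0, "grip": 0.045}, {"x": 0, "y": 0, "z": 0.002, "rx": 0, "ry": 0, "rz": 0, "grip": 0.045}, {"x": 0, "y": 0, "z": 0, "rx": 0, "ry": 0, "rz": 0, "grip": 0.02}, {"x": 0, "y": 0, "z": 0, "rx": 0, "ry": 0, "rz": 0, "grip": 0.015}, {"x": 0, "y": 0, "z": 0, "rx": 0, "ry": 0, "rz": 0, "grip": 0.01}, {"x": 0, "y": 0, "z": 0, "rx": 0, "ry": 0, "rz": 0, "grip": 0.008}, {"x": 0, "y": 0, "z": 0, "rx": 0, "ry": 0, "rz": 0, "grip": 0.006}, {"x": 0, "y": 0, "z": 0, "rx": 0, "ry": 0, "rz": 0, "grip": 0.006}, {"x": 0, "y": 0, "z": 0, "rx": 0, "ry": 0, "rz": 0, "grip": 0.006}, {"x": 0, "y": 0, "z": 0, "rx": 0, "ry": 0, "rz": 0, "grip": 0.006}]'

```text
time_s: 7.7
position: [0.5393, 0.2658, 0.1412]
orientation: [[-0.955, 0.295, 0.0], [0.295, 0.955, 0.0], [-0.0, 0.0, -1.0]]
force: [0.2, 0.6, 0.1]
grip_width: 0.006
finger_force: 0.0
```

Still no contact below the nominal disc height, which confirms the tip offset. Continuing down.

Emit:
move_arm --motion '[{"x": 0, "y": 0, "z": 0, "rx": 0, "ry": 0, "rz": 0, "grip": 0.045}, {"x": 0, "y": 0, "z": 0, "rx": 0, "ry": 0, "rz": 0, "grip": 0.045}, {"x": 0, "y": 0, "z": 0, "rx": 0, "ry": 0, "rz": 0, "grip": 0.045}, {"x": 0, "y": 0, "z": 0, "rx": 0, "ry": 0, "rz": 0, "grip": 0.045}, {"x": 0, "y": 0, "z": 0.003, "rx": 0, "ry": 0, "rz": 0, "grip": 0.045}, {"x": 0, "y": 0, "z": 0.003, "rx": 0, "ry": 0, "rz": 0, "grip": 0.045}, {"x": 0, "y": 0, "z": 0.003, "rx": 0, "ry": 0, "rz": 0, "grip": 0.045}, {"x": 0, "y": 0, "z": 0.003, "rx": 0, "ry": 0, "rz": 0, "grip": 0.045}, {"x": 0, "y": 0, "z": 0.003, "rx": 0, "ry": 0, "rz": 0, "grip": 0.045}, {"x": 0, "y": 0, "z": 0, "rx": 0, "ry": 0, "rz": 0, "grip": 0.045}]'

```text
time_s: 8.7
position: [0.539, 0.2657, 0.1255]
orientation: [[-0.955, 0.295, -0.001], [0.295, 0.955, -0.0], [0.001, -0.001, -1.0]]
force: [0.1, -0.2, -0.3]
grip_width: 0.0454
finger_force: 0.0
```

```bash
python3 snap.py c7 250 275; python3 -c "
from workcell import manip; print(manip.grip_depth)"
```

```text
{'time_s': 8.7, 'joints': [18.9338, 30.7513, 80.2985, 0.0024, 69.0085, -53.8947], 'position': [0.539, 0.2657, 0.1255], 'orientation': [[-0.9554, 0.2952, -0.001], [0.2952, 0.9554, -0.0003], [0.0008, -0.0006, -1.0]], 'force': [0.0763, -0.16, -0.321], 'torque': [-0.0165, 0.0107, 0.0185], 'grip_width': 0.0454, 'finger_force': 0.0}
tcp proj [254.21071828 297.98329076]
0.0188
```

View pics/c7.png

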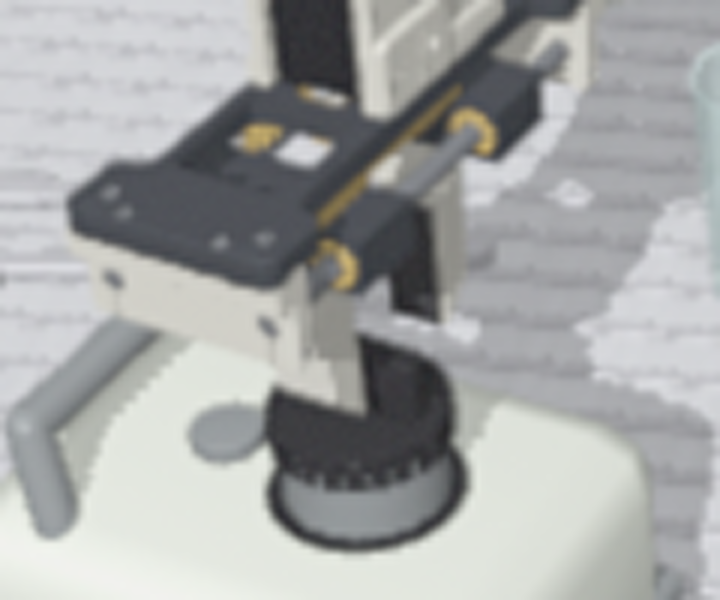

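The near finger now stands in front of the bar with its tip at crop (320,400), and the bar is between the fingers. Lowering a little more, then closing gently.

Emit:
move_arm --motion '[{"x": 0, "y": 0, "z": 0.002, "rx": 0, "ry": 0, "rz": 0, "grip": 0.045}, {"x": 0, "y": 0, "z": 0.002, "rx": 0, "ry": 0, "rz": 0, "grip": 0.045}, {"x": 0, "y": 0, "z": 0.002, "rx": 0, "ry": 0, "rz": 0, "grip": 0.045}, {"x": 0, "y": 0, "z": 0.001, "rx": 0, "ry": 0, "rz": 0, "grip": 0.045}, {"x": 0, "y": 0, "z": 0.001, "rx": 0, "ry": 0, "rz": 0, "grip": 0.045}, {"x": 0, "y": 0, "z": 0.001, "rx": 0, "ry": 0, "rz": 0, "grip": 0.045}, {"x": 0, "y": 0, "z": 0, "rx": 0, "ry": 0, "rz": 0, "grip": 0.045}, {"x": 0, "y": 0, "z": 0, "rx": 0, "ry": 0, "rz": 0, "grip": 0.045}, {"x": 0, "y": 0, "z": 0, "rx": 0, "ry": 0, "rz": 0, "grip": 0.045}, {"x": 0, "y": 0, "z": 0, "rx": 0, "ry": 0, "rz": 0, "grip": 0.045}]'

```text
time_s: 9.85
position: [0.5393, 0.2658, 0.1172]
orientation: [[-0.955, 0.295, 0.0], [0.295, 0.955, 0.0], [-0.0, 0.0, -1.0]]
force: [0.6, -0.6, -0.6]
grip_width: 0.0449
finger_force: 0.0
```

Run:
```python
from workcell import manip
from h import *
s=manip.read_state();p=s["position"];R=s["orientation"]
print(p,s["force"])
# last view reported z .1255: near pad corner px vs tip height
q=p.copy();q[2]=.1255
for h in(.02,.025,.03,.035,.04):print(h,proj("side",q+R@[.0095,.023,-h]).round(1),"far",proj("side",q+R@[.0095,-.023,-h]).round(1))
```

```text
[0.53933923 0.2658053  0.11722851] [ 0.57080091 -0.61616215 -0.58292497]
0.02 [250.8 298. ] far [263.6 284.7]
0.025 [250.6 295.9] far [263.4 282.7]
0.03 [250.4 293.9] far [263.3 280.6]
0.035 [250.2 291.8] far [263.1 278.6]
0.04 [250.  289.7] far [262.9 276.5]
```

Emit:
move_arm --motion '[{"x": 0, "y": 0, "z": 0.001, "rx": 0, "ry": 0, "rz": 0, "grip": 0.045}, {"x": 0, "y": 0, "z": 0.001, "rx": 0, "ry": 0, "rz": 0, "grip": 0.045}, {"x": 0, "y": 0, "z": 0.001, "rx": 0, "ry": 0, "rz": 0, "grip": 0.045}, {"x": 0, "y": 0, "z": 0.001, "rx": 0, "ry": 0, "rz": 0, "grip": 0.045}, {"x": 0, "y": 0, "z": 0, "rx": 0, "ry": 0, "rz": 0, "grip": 0.025}, {"x": 0, "y": 0, "z": 0, "rx": 0, "ry": 0, "rz": 0, "grip": 0.02}, {"x": 0, "y": 0, "z": 0, "rx": 0, "ry": 0, "rz": 0, "grip": 0.016}, {"x": 0, "y": 0, "z": 0, "rx": 0, "ry": 0, "rz": 0, "grip": 0.013}, {"x": 0, "y": 0, "z": 0, "rx": 0, "ry": 0, "rz": 0, "grip": 0.008}, {"x": 0, "y": 0, "z": 0, "rx": 0, "ry": 0, "rz": 0, "grip": 0.006}]'

```text
time_s: 10.85
position: [0.5398, 0.267, 0.1137]
orientation: [[-0.955, 0.295, 0.002], [0.295, 0.955, 0.002], [-0.001, 0.003, -1.0]]
force: [0.7, 3.9, 1.1]
grip_width: 0.0144
finger_force: 3.6
```

```bash
cat > st.py <<'E'
from workcell import manip
import numpy as np
s=manip.read_state();R=s["orientation"]
print({k:np.round(s[k],3).tolist() for k in("time_s","joints","position","force","torque","grip_width","finger_force")},"yaw y",np.degrees(np.arctan2(R[1,1],R[0,1])))
E
python3 st.py
```

```text
{'time_s': 10.85, 'joints': [18.98, 31.405, 81.158, 0.096, 67.296, -53.894], 'position': [0.54, 0.267, 0.114], 'force': [0.706, 3.853, 1.145], 'torque': [0.904, -0.155, -0.029], 'grip_width': 0.014, 'finger_force': 3.586} yaw y 72.8372294854903
```

The bar is pinched on one side, with the bar centre about 2.4 mm further along +y. Recentring.

Emit:
move_arm --motion '[{"x": 0, "y": 0.001, "z": 0, "rx": 0, "ry": 0, "rz": 0, "grip": 0.006}, {"x": 0, "y": 0.001, "z": 0, "rx": 0, "ry": 0, "rz": 0, "grip": 0.006}, {"x": 0, "y": 0.0005, "z": 0, "rx": 0, "ry": 0, "rz": 0, "grip": 0.006}, {"x": 0, "y": 0, "z": 0, "rx": 0, "ry": 0, "rz": 0, "grip": 0.006}, {"x": 0, "y": 0, "z": 0, "rx": 0, "ry": 0, "rz": 0, "grip": 0.006}, {"x": 0, "y": 0, "z": 0, "rx": 0, "ry": 0, "rz": 0, "grip": 0.006}, {"x": 0, "y": 0, "z": 0, "rx": 0, "ry": 0, "rz": 0, "grip": 0.006}, {"x": 0, "y": 0, "z": 0, "rx": 0, "ry": 0, "rz": 0, "grip": 0.006}, {"x": 0, "y": 0, "z": 0, "rx": 0, "ry": 0, "rz": 0, "grip": 0.006}, {"x": 0, "y": 0, "z": 0, "rx": 0, "ry": 0, "rz": 0, "grip": 0.006}]'

```text
time_s: 11.85
position: [0.5402, 0.2683, 0.1133]
orientation: [[-0.955, 0.295, 0.0], [0.295, 0.955, 0.0], [-0.0, 0.0, -1.0]]
force: [0.2, 4.8, 4.4]
grip_width: 0.013
finger_force: 3.9
```

```bash
python3 st.py
```

```text
{'time_s': 11.85, 'joints': [19.13, 31.584, 80.901, 0.005, 67.487, -53.702], 'position': [0.54, 0.268, 0.113], 'force': [0.215, 4.839, 4.391], 'torque': [0.869, -0.19, -0.009], 'grip_width': 0.013, 'finger_force': 3.874} yaw y 72.8302949153248
```

Emit:
move_arm --motion '[{"x": 0, "y": 0, "z": 0, "rx": 0, "ry": 0, "rz": 0, "grip": 0.025}, {"x": 0, "y": 0, "z": 0, "rx": 0, "ry": 0, "rz": 0, "grip": 0.025}, {"x": 0, "y": 0.001, "z": -0.001, "rx": 0, "ry": 0, "rz": 0, "grip": 0.025}, {"x": 0, "y": 0, "z": 0, "rx": 0, "ry": 0, "rz": 0, "grip": 0.016}, {"x": 0, "y": 0, "z": 0, "rx": 0, "ry": 0, "rz": 0, "grip": 0.013}, {"x": 0, "y": 0, "z": 0, "rx": 0, "ry": 0, "rz": 0, "grip": 0.008}, {"x": 0, "y": 0, "z": 0, "rx": 0, "ry": 0, "rz": 0, "grip": 0.006}, {"x": 0, "y": 0, "z": 0, "rx": 0, "ry": 0, "rz": 0, "grip": 0.006}, {"x": 0, "y": 0, "z": 0, "rx": 0, "ry": 0, "rz": 0, "grip": 0.006}, {"x": 0, "y": 0, "z": 0, "rx": 0, "ry": 0, "rz": 0, "grip": 0.006}]'

```text
time_s: 12.85
position: [0.5402, 0.2692, 0.1138]
orientation: [[-0.955, 0.295, -0.0], [0.295, 0.955, 0.0], [0.0, -0.0, -1.0]]
force: [1.2, 0.5, -3.2]
grip_width: 0.0121
finger_force: 3.0
```

```bash
python3 st.py
```

```text
{'time_s': 12.85, 'joints': [19.21, 31.625, 80.733, 0.009, 67.665, -53.621], 'position': [0.54, 0.269, 0.114], 'force': [1.231, 0.499, -3.154], 'torque': [0.222, -0.195, 0.015], 'grip_width': 0.012, 'finger_force': 2.966} yaw y 72.82797001412915
```

Pinched squarely now: width 12.1 mm and lateral force near zero. Tightening the grip and making the first turn, which stays below the minimum 8.6° free travel.

Emit:
move_arm --motion '[{"x": 0, "y": 0, "z": 0, "rx": 0, "ry": 0, "rz": 0, "grip": 0.002}, {"x": 0, "y": 0, "z": 0, "rx": 0, "ry": 0, "rz": 0, "grip": 0.002}, {"x": 0, "y": 0, "z": 0, "rx": 0, "ry": 0, "rz": 0, "grip": 0.002}, {"x": 0, "y": 0, "z": 0, "rx": 0, "ry": 0, "rz": -1, "grip": 0.002}, {"x": 0, "y": 0, "z": 0, "rx": 0, "ry": 0, "rz": -1, "grip": 0.002}, {"x": 0, "y": 0, "z": 0, "rx": 0, "ry": 0, "rz": -1, "grip": 0.002}, {"x": 0, "y": 0, "z": 0, "rx": 0, "ry": 0, "rz": -1, "grip": 0.002}, {"x": 0, "y": 0, "z": 0, "rx": 0, "ry": 0, "rz": -1, "grip": 0.002}, {"x": 0, "y": 0, "z": 0, "rx": 0, "ry": 0, "rz": 0, "grip": 0.002}, {"x": 0, "y": 0, "z": 0, "rx": 0, "ry": 0, "rz": 0, "grip": 0.002}]' --newtons 25

```text
time_s: 13.85
position: [0.5399, 0.2691, 0.1139]
orientation: [[-0.978, 0.211, -0.001], [0.211, 0.978, -0.0], [0.001, -0.0, -1.0]]
force: [-2.3, 4.2, -6.4]
grip_width: 0.0118
finger_force: 24.9
```

```bash
python3 st.py
```

```text
{'time_s': 13.85, 'joints': [19.212, 31.613, 80.745, 0.012, 67.699, -58.622], 'position': [0.54, 0.269, 0.114], 'force': [-2.34, 4.25, -6.426], 'torque': [0.751, 0.394, 0.012], 'grip_width': 0.012, 'finger_force': 24.881} yaw y 77.8294182222794
```

Emit:
move_arm --motion '[{"x": 0.0005, "y": 0.0005, "z": 0.0006, "rx": 0, "ry": 0, "rz": 0, "grip": 0.002}, {"x": 0, "y": 0, "z": 0, "rx": 0, "ry": 0, "rz": 0, "grip": 0.002}, {"x": 0, "y": 0, "z": 0, "rx": 0, "ry": 0, "rz": -0.7, "grip": 0.002}, {"x": 0, "y": 0, "z": 0, "rx": 0, "ry": 0, "rz": -0.7, "grip": 0.002}, {"x": 0, "y": 0, "z": 0, "rx": 0, "ry": 0, "rz": -0.7, "grip": 0.002}, {"x": 0, "y": 0, "z": 0, "rx": 0, "ry": 0, "rz": -0.7, "grip": 0.002}, {"x": 0, "y": 0, "z": 0, "rx": 0, "ry": 0, "rz": -0.7, "grip": 0.002}, {"x": 0, "y": 0, "z": 0, "rx": 0, "ry": 0, "rz": 0, "grip": 0.002}, {"x": 0, "y": 0, "z": 0, "rx": 0, "ry": 0, "rz": 0, "grip": 0.002}, {"x": 0, "y": 0, "z": 0, "rx": 0, "ry": 0, "rz": 0, "grip": 0.002}]'

```text
time_s: 14.85
position: [0.5401, 0.2699, 0.1137]
orientation: [[-0.989, 0.151, 0.001], [0.151, 0.989, 0.0], [-0.0, 0.0, -1.0]]
force: [1.3, -0.8, -1.0]
grip_width: 0.0118
finger_force: 24.9
```

```bash
python3 st.py
```

```text
{'time_s': 14.85, 'joints': [19.279, 31.619, 80.762, 0.01, 67.585, -62.052], 'position': [0.54, 0.27, 0.114], 'force': [1.265, -0.844, -0.996], 'torque': [0.028, -0.038, -0.013], 'grip_width': 0.012, 'finger_force': 24.949} yaw y 81.32710295053914
```

Forces have relaxed to zero after 8.5°. Now creeping towards the stop.

Emit:
move_arm --motion '[{"x": 0, "y": 0, "z": 0, "rx": 0, "ry": 0, "rz": -0.4, "grip": 0.002}, {"x": 0, "y": 0, "z": 0, "rx": 0, "ry": 0, "rz": -0.4, "grip": 0.002}, {"x": 0, "y": 0, "z": 0, "rx": 0, "ry": 0, "rz": -0.4, "grip": 0.002}, {"x": 0, "y": 0, "z": 0, "rx": 0, "ry": 0, "rz": -0.4, "grip": 0.002}, {"x": 0, "y": 0, "z": 0, "rx": 0, "ry": 0, "rz": -0.4, "grip": 0.002}, {"x": 0, "y": 0, "z": 0, "rx": 0, "ry": 0, "rz": 0, "grip": 0.002}, {"x": 0, "y": 0, "z": 0, "rx": 0, "ry": 0, "rz": 0, "grip": 0.002}, {"x": 0, "y": 0, "z": 0, "rx": 0, "ry": 0, "rz": 0, "grip": 0.002}, {"x": 0, "y": 0, "z": 0, "rx": 0, "ry": 0, "rz": 0, "grip": 0.002}, {"x": 0, "y": 0, "z": 0, "rx": 0, "ry": 0, "rz": 0, "grip": 0.002}]'

```text
time_s: 15.85
position: [0.5399, 0.2698, 0.1136]
orientation: [[-0.993, 0.116, 0.0], [0.116, 0.993, 0.0], [-0.0, 0.0, -1.0]]
force: [-0.8, -0.5, 1.4]
grip_width: 0.0117
finger_force: 25.0
```

```bash
python3 st.py
```

```text
{'time_s': 15.85, 'joints': [19.273, 31.625, 80.773, 0.006, 67.595, -64.054], 'position': [0.54, 0.27, 0.114], 'force': [-0.798, -0.526, 1.418], 'torque': [-0.031, 0.205, -0.019], 'grip_width': 0.012, 'finger_force': 24.953} yaw y 83.32431244289452
```

Emit:
move_arm --motion '[{"x": 0, "y": 0, "z": 0, "rx": 0, "ry": 0, "rz": -0.4, "grip": 0.002}, {"x": 0, "y": 0, "z": 0, "rx": 0, "ry": 0, "rz": -0.4, "grip": 0.002}, {"x": 0, "y": 0, "z": 0, "rx": 0, "ry": 0, "rz": -0.4, "grip": 0.002}, {"x": 0, "y": 0, "z": 0, "rx": 0, "ry": 0, "rz": -0.4, "grip": 0.002}, {"x": 0, "y": 0, "z": 0, "rx": 0, "ry": 0, "rz": -0.4, "grip": 0.002}, {"x": 0, "y": 0, "z": 0, "rx": 0, "ry": 0, "rz": -0.2, "grip": 0.002}, {"x": 0, "y": 0, "z": 0, "rx": 0, "ry": 0, "rz": 0, "grip": 0.002}, {"x": 0, "y": 0, "z": 0, "rx": 0, "ry": 0, "rz": 0, "grip": 0.002}, {"x": 0, "y": 0, "z": 0, "rx": 0, "ry": 0, "rz": 0, "grip": 0.002}, {"x": 0, "y": 0, "z": 0, "rx": 0, "ry": 0, "rz": 0, "grip": 0.002}]'

```text
time_s: 16.85
position: [0.54, 0.2697, 0.1136]
orientation: [[-0.997, 0.078, 0.0], [0.078, 0.997, 0.0], [-0.0, 0.0, -1.0]]
force: [-0.8, -1.0, 2.7]
grip_width: 0.0121
finger_force: 25.0
```

```bash
python3 st.py
```

```text
{'time_s': 16.85, 'joints': [19.271, 31.628, 80.769, -0.001, 67.592, -66.257], 'position': [0.54, 0.27, 0.114], 'force': [-0.821, -0.998, 2.734], 'torque': [-0.156, 0.189, -0.012], 'grip_width': 0.012, 'finger_force': 24.957} yaw y 85.52875891933571
```

Emit:
move_arm --motion '[{"x": 0, "y": -0.0002, "z": -0.0002, "rx": 0, "ry": 0, "rz": -0.4, "grip": 0.002}, {"x": 0, "y": 0, "z": 0, "rx": 0, "ry": 0, "rz": -0.4, "grip": 0.002}, {"x": 0, "y": 0, "z": 0, "rx": 0, "ry": 0, "rz": -0.4, "grip": 0.002}, {"x": 0, "y": 0, "z": 0, "rx": 0, "ry": 0, "rz": -0.4, "grip": 0.002}, {"x": 0, "y": 0, "z": 0, "rx": 0, "ry": 0, "rz": -0.4, "grip": 0.002}, {"x": 0, "y": 0, "z": 0, "rx": 0, "ry": 0, "rz": -0.2, "grip": 0.002}, {"x": 0, "y": 0, "z": 0, "rx": 0, "ry": 0, "rz": 0, "grip": 0.002}, {"x": 0, "y": 0, "z": 0, "rx": 0, "ry": 0, "rz": 0, "grip": 0.002}, {"x": 0, "y": 0, "z": 0, "rx": 0, "ry": 0, "rz": 0, "grip": 0.002}, {"x": 0, "y": 0, "z": 0, "rx": 0, "ry": 0, "rz": 0, "grip": 0.002}]'

```text
time_s: 17.85
position: [0.54, 0.2696, 0.1137]
orientation: [[-0.999, 0.04, 0.0], [0.04, 0.999, 0.0], [-0.0, 0.0, -1.0]]
force: [0.1, -0.0, -0.8]
grip_width: 0.0118
finger_force: 24.9
```

```bash
python3 st.py
```

```text
{'time_s': 17.85, 'joints': [19.255, 31.615, 80.78, 0.003, 67.6, -68.472], 'position': [0.54, 0.27, 0.114], 'force': [0.107, -0.047, -0.842], 'torque': [-0.004, 0.025, -0.062], 'grip_width': 0.012, 'finger_force': 24.949} yaw y 87.72584675548191
```

Torque is −0.06 Nm, possibly the first touch. Small step next.

Emit:
move_arm --motion '[{"x": 0, "y": 0, "z": 0, "rx": 0, "ry": 0, "rz": -0.3, "grip": 0.002}, {"x": 0, "y": 0, "z": 0, "rx": 0, "ry": 0, "rz": -0.3, "grip": 0.002}, {"x": 0, "y": 0, "z": 0, "rx": 0, "ry": 0, "rz": -0.2, "grip": 0.002}, {"x": 0, "y": 0, "z": 0, "rx": 0, "ry": 0, "rz": 0, "grip": 0.002}, {"x": 0, "y": 0, "z": 0, "rx": 0, "ry": 0, "rz": 0, "grip": 0.002}, {"x": 0, "y": 0, "z": 0, "rx": 0, "ry": 0, "rz": 0, "grip": 0.002}, {"x": 0, "y": 0, "z": 0, "rx": 0, "ry": 0, "rz": 0, "grip": 0.002}, {"x": 0, "y": 0, "z": 0, "rx": 0, "ry": 0, "rz": 0, "grip": 0.002}, {"x": 0, "y": 0, "z": 0, "rx": 0, "ry": 0, "rz": 0, "grip": 0.002}, {"x": 0, "y": 0, "z": 0, "rx": 0, "ry": 0, "rz": 0, "grip": 0.002}]'

```text
time_s: 18.85
position: [0.5399, 0.2695, 0.1137]
orientation: [[-1.0, 0.026, -0.0], [0.026, 1.0, 0.0], [0.0, 0.0, -1.0]]
force: [0.8, 0.1, -0.6]
grip_width: 0.0119
finger_force: 24.9
```

```bash
python3 st.py
```

```text
{'time_s': 18.85, 'joints': [19.255, 31.611, 80.777, 0.004, 67.611, -69.274], 'position': [0.54, 0.27, 0.114], 'force': [0.782, 0.105, -0.558], 'torque': [0.047, -0.003, -0.007], 'grip_width': 0.012, 'finger_force': 24.949} yaw y 88.52715135412899
```

Only noise, so I carry on turning.

Emit:
move_arm --motion '[{"x": 0, "y": 0, "z": 0, "rx": 0, "ry": 0, "rz": -0.5, "grip": 0.002}, {"x": 0, "y": 0, "z": 0, "rx": 0, "ry": 0, "rz": -0.5, "grip": 0.002}, {"x": 0, "y": 0, "z": 0, "rx": 0, "ry": 0, "rz": -0.5, "grip": 0.002}, {"x": 0, "y": 0, "z": 0, "rx": 0, "ry": 0, "rz": -0.5, "grip": 0.002}, {"x": 0, "y": 0, "z": 0, "rx": 0, "ry": 0, "rz": -0.2, "grip": 0.002}, {"x": 0, "y": 0, "z": 0, "rx": 0, "ry": 0, "rz": 0, "grip": 0.002}, {"x": 0, "y": 0, "z": 0, "rx": 0, "ry": 0, "rz": 0, "grip": 0.002}, {"x": 0, "y": 0, "z": 0, "rx": 0, "ry": 0, "rz": 0, "grip": 0.002}, {"x": 0, "y": 0, "z": 0, "rx": 0, "ry": 0, "rz": 0, "grip": 0.002}, {"x": 0, "y": 0, "z": 0, "rx": 0, "ry": 0, "rz": 0, "grip": 0.002}]'

```text
time_s: 19.85
position: [0.5399, 0.2695, 0.1137]
orientation: [[-1.0, -0.013, 0.0], [-0.013, 1.0, 0.0], [-0.0, 0.0, -1.0]]
force: [-0.2, -0.7, -0.8]
grip_width: 0.0119
finger_force: 24.9
```

```bash
python3 st.py
```

```text
{'time_s': 19.85, 'joints': [19.254, 31.61, 80.778, 0.005, 67.608, -71.472], 'position': [0.54, 0.27, 0.114], 'force': [-0.155, -0.691, -0.84], 'torque': [-0.027, 0.0, -0.032], 'grip_width': 0.012, 'finger_force': 24.949} yaw y 90.72478745369028
```

Emit:
move_arm --motion '[{"x": 0, "y": 0, "z": 0, "rx": 0, "ry": 0, "rz": -0.5, "grip": 0.002}, {"x": 0, "y": 0, "z": 0, "rx": 0, "ry": 0, "rz": -0.5, "grip": 0.002}, {"x": 0, "y": 0, "z": 0, "rx": 0, "ry": 0, "rz": -0.5, "grip": 0.002}, {"x": 0, "y": 0, "z": 0, "rx": 0, "ry": 0, "rz": -0.5, "grip": 0.002}, {"x": 0, "y": 0, "z": 0, "rx": 0, "ry": 0, "rz": -0.2, "grip": 0.002}, {"x": 0, "y": 0, "z": 0, "rx": 0, "ry": 0, "rz": 0, "grip": 0.002}, {"x": 0, "y": 0, "z": 0, "rx": 0, "ry": 0, "rz": 0, "grip": 0.002}, {"x": 0, "y": 0, "z": 0, "rx": 0, "ry": 0, "rz": 0, "grip": 0.002}, {"x": 0, "y": 0, "z": 0, "rx": 0, "ry": 0, "rz": 0, "grip": 0.002}, {"x": 0, "y": 0, "z": 0, "rx": 0, "ry": 0, "rz": 0, "grip": 0.002}]'

```text
time_s: 20.85
position: [0.5399, 0.2696, 0.1138]
orientation: [[-0.999, -0.051, 0.0], [-0.051, 0.999, 0.0], [-0.0, 0.0, -1.0]]
force: [-0.2, -0.2, -1.3]
grip_width: 0.0121
finger_force: 24.9
```

```bash
python3 st.py
```

```text
{'time_s': 20.85, 'joints': [19.255, 31.609, 80.777, 0.004, 67.607, -73.676], 'position': [0.54, 0.27, 0.114], 'force': [-0.186, -0.235, -1.251], 'torque': [0.056, 0.006, -0.051], 'grip_width': 0.012, 'finger_force': 24.949} yaw y 92.92931371654342
```

```bash
cat > st.py <<'E'
from workcell import manip
import numpy as np
L=[manip.read_state()]
for _ in range(4): manip.read_camera("side");L.append(manip.read_state())
s=L[-1];R=s["orientation"]
print(s["time_s"],"pos",s["position"].round(4),"F",np.mean([l["force"] for l in L],0).round(2),"Tz",[round(float(l["torque"][2]),3) for l in L],"mean",np.mean([l["torque"][2] for l in L]).round(3),"w",s["grip_width"],"yaw",np.degrees(np.arctan2(R[1,1],R[0,1])).round(2),"j",s["joints"].round(1))
E
python3 st.py
```

```text
21.05 pos [0.5399 0.2695 0.1137] F [ 0.27 -0.11 -0.96] Tz [-0.051, -0.037, -0.044, 0.011, 0.019] mean -0.02 w 0.011776336143218847 yaw 92.93 j [ 19.3  31.6  80.8   0.   67.6 -73.7]
```

Emit:
move_arm --motion '[{"x": 0, "y": 0, "z": 0, "rx": 0, "ry": 0, "rz": -0.5, "grip": 0.002}, {"x": 0, "y": 0, "z": 0, "rx": 0, "ry": 0, "rz": -0.5, "grip": 0.002}, {"x": 0, "y": 0, "z": 0, "rx": 0, "ry": 0, "rz": -0.5, "grip": 0.002}, {"x": 0, "y": 0, "z": 0, "rx": 0, "ry": 0, "rz": -0.2, "grip": 0.002}, {"x": 0, "y": 0, "z": 0, "rx": 0, "ry": 0, "rz": 0, "grip": 0.002}, {"x": 0, "y": 0, "z": 0, "rx": 0, "ry": 0, "rz": 0, "grip": 0.002}, {"x": 0, "y": 0, "z": 0, "rx": 0, "ry": 0, "rz": 0, "grip": 0.002}, {"x": 0, "y": 0, "z": 0, "rx": 0, "ry": 0, "rz": 0, "grip": 0.002}, {"x": 0, "y": 0, "z": 0, "rx": 0, "ry": 0, "rz": 0, "grip": 0.002}, {"x": 0, "y": 0, "z": 0, "rx": 0, "ry": 0, "rz": 0, "grip": 0.002}]'

```text
time_s: 22.05
position: [0.5399, 0.2696, 0.1137]
orientation: [[-0.997, -0.081, 0.0], [-0.081, 0.997, 0.0], [-0.0, 0.0, -1.0]]
force: [-0.5, -0.5, -1.0]
grip_width: 0.0118
finger_force: 24.9
```

```bash
python3 st.py
```

```text
22.25 pos [0.5399 0.2696 0.1137] F [-0.16  0.   -0.51] Tz [0.008, -0.007, -0.009, -0.063, -0.031] mean -0.021 w 0.01195052770595278 yaw 94.63 j [ 19.3  31.6  80.8   0.   67.6 -75.4]
```

Emit:
move_arm --motion '[{"x": 0, "y": 0, "z": 0, "rx": 0, "ry": 0, "rz": -0.5, "grip": 0.002}, {"x": 0, "y": 0, "z": 0, "rx": 0, "ry": 0, "rz": -0.5, "grip": 0.002}, {"x": 0, "y": 0, "z": 0, "rx": 0, "ry": 0, "rz": -0.5, "grip": 0.002}, {"x": 0, "y": 0, "z": 0, "rx": 0, "ry": 0, "rz": -0.5, "grip": 0.002}, {"x": 0, "y": 0, "z": 0, "rx": 0, "ry": 0, "rz": -0.3, "grip": 0.002}, {"x": 0, "y": 0, "z": 0, "rx": 0, "ry": 0, "rz": 0, "grip": 0.002}, {"x": 0, "y": 0, "z": 0, "rx": 0, "ry": 0, "rz": 0, "grip": 0.002}, {"x": 0, "y": 0, "z": 0, "rx": 0, "ry": 0, "rz": 0, "grip": 0.002}, {"x": 0, "y": 0, "z": 0, "rx": 0, "ry": 0, "rz": 0, "grip": 0.002}, {"x": 0, "y": 0, "z": 0, "rx": 0, "ry": 0, "rz": 0, "grip": 0.002}]'

```text
time_s: 23.25
position: [0.5399, 0.2695, 0.1137]
orientation: [[-0.993, -0.121, 0.0], [-0.121, 0.993, 0.0], [-0.0, 0.0, -1.0]]
force: [0.4, -1.1, -0.4]
grip_width: 0.0119
finger_force: 25.0
```

```bash
python3 st.py
```

```text
23.45 pos [0.5399 0.2695 0.1137] F [ 0.28 -0.64 -0.28] Tz [-0.008, 0.004, 0.02, -0.026, 0.022] mean 0.002 w 0.012240771143691667 yaw 96.93 j [ 19.3  31.6  80.8   0.   67.6 -77.7]
```

Emit:
move_arm --motion '[{"x": 0, "y": 0, "z": 0, "rx": 0, "ry": 0, "rz": -0.5, "grip": 0.002}, {"x": 0, "y": 0, "z": 0, "rx": 0, "ry": 0, "rz": -0.5, "grip": 0.002}, {"x": 0, "y": 0, "z": 0, "rx": 0, "ry": 0, "rz": -0.5, "grip": 0.002}, {"x": 0, "y": 0, "z": 0, "rx": 0, "ry": 0, "rz": -0.5, "grip": 0.002}, {"x": 0, "y": 0, "z": 0, "rx": 0, "ry": 0, "rz": -0.3, "grip": 0.002}, {"x": 0, "y": 0, "z": 0, "rx": 0, "ry": 0, "rz": 0, "grip": 0.002}, {"x": 0, "y": 0, "z": 0, "rx": 0, "ry": 0, "rz": 0, "grip": 0.002}, {"x": 0, "y": 0, "z": 0, "rx": 0, "ry": 0, "rz": 0, "grip": 0.002}, {"x": 0, "y": 0, "z": 0, "rx": 0, "ry": 0, "rz": 0, "grip": 0.002}, {"x": 0, "y": 0, "z": 0, "rx": 0, "ry": 0, "rz": 0, "grip": 0.002}]'

```text
time_s: 24.45
position: [0.54, 0.2694, 0.1137]
orientation: [[-0.987, -0.16, 0.0], [-0.16, 0.987, -0.0], [-0.0, -0.0, -1.0]]
force: [0.5, -4.3, -0.3]
grip_width: 0.0117
finger_force: 25.0
```

```bash
python3 st.py
```

```text
24.65 pos [0.54   0.2695 0.1138] F [ 1.14 -4.32 -0.12] Tz [-0.127, -0.084, -0.128, -0.145, -0.096] mean -0.116 w 0.01191813356477491 yaw 99.23 j [ 19.3  31.6  80.8  -0.   67.6 -80. ]
```

A clear touch: −0.12 Nm, held for over 0.5 s, with first contact at yaw ≈97.5°. Now I ease back about 1°, grip firmer and press down 6 mm.

Emit:
move_arm --motion '[{"x": 0, "y": 0, "z": 0, "rx": 0, "ry": 0, "rz": 0.5, "grip": 0.002}, {"x": 0, "y": 0, "z": 0, "rx": 0, "ry": 0, "rz": 0.5, "grip": 0.002}, {"x": 0, "y": 0, "z": 0.001, "rx": 0, "ry": 0, "rz": 0, "grip": 0.002}, {"x": 0, "y": 0, "z": 0.001, "rx": 0, "ry": 0, "rz": 0, "grip": 0.002}, {"x": 0, "y": 0, "z": 0.001, "rx": 0, "ry": 0, "rz": 0, "grip": 0.002}, {"x": 0, "y": 0, "z": 0.001, "rx": 0, "ry": 0, "rz": 0, "grip": 0.002}, {"x": 0, "y": 0, "z": 0.001, "rx": 0, "ry": 0, "rz": 0, "grip": 0.002}, {"x": 0, "y": 0, "z": 0.001, "rx": 0, "ry": 0, "rz": 0, "grip": 0.002}, {"x": 0, "y": 0, "z": 0, "rx": 0, "ry": 0, "rz": 0, "grip": 0.002}, {"x": 0, "y": 0, "z": 0, "rx": 0, "ry": 0, "rz": 0, "grip": 0.002}]' --newtons 45

```text
time_s: 25.65
position: [0.54, 0.2698, 0.1091]
orientation: [[-0.99, -0.143, 0.001], [-0.143, 0.99, 0.001], [-0.001, 0.0, -1.0]]
force: [-1.5, -4.4, 7.7]
grip_width: 0.0119
finger_force: 45.0
```

```bash
python3 st.py
```

```text
25.85 pos [0.5401 0.2698 0.1091] F [-1.49 -4.56  7.65] Tz [-0.04, -0.056, -0.087, -0.013, -0.048] mean -0.049 w 0.011659058850994419 yaw 98.24 j [ 19.3  31.8  81.2   0.   66.9 -79. ]
```

Emit:
move_arm --motion '[{"x": 0, "y": -0.0005, "z": 0.0007, "rx": 0, "ry": 0, "rz": 0, "grip": 0.002}, {"x": 0, "y": 0, "z": 0.0007, "rx": 0, "ry": 0, "rz": 0, "grip": 0.002}, {"x": 0, "y": 0, "z": 0, "rx": 0, "ry": 0, "rz": 0, "grip": 0.002}, {"x": 0, "y": 0, "z": 0, "rx": 0, "ry": 0, "rz": 0, "grip": 0.002}, {"x": 0, "y": 0, "z": 0, "rx": 0, "ry": 0, "rz": 0, "grip": 0.002}, {"x": 0, "y": 0, "z": 0, "rx": 0, "ry": 0, "rz": 0, "grip": 0.002}, {"x": 0, "y": 0, "z": 0, "rx": 0, "ry": 0, "rz": 0, "grip": 0.002}, {"x": 0, "y": 0, "z": 0, "rx": 0, "ry": 0, "rz": 0, "grip": 0.002}, {"x": 0, "y": 0, "z": 0, "rx": 0, "ry": 0, "rz": 0, "grip": 0.002}, {"x": 0, "y": 0, "z": 0, "rx": 0, "ry": 0, "rz": 0, "grip": 0.002}]'

```text
time_s: 26.85
position: [0.54, 0.2698, 0.1079]
orientation: [[-0.99, -0.143, 0.001], [-0.143, 0.99, 0.001], [-0.001, 0.001, -1.0]]
force: [-2.2, -2.9, 7.6]
grip_width: 0.0116
finger_force: 45.0
```

```bash
python3 st.py
```

```text
27.05 pos [0.54   0.2698 0.1079] F [-2.44 -2.7   8.3 ] Tz [-0.023, -0.014, -0.06, -0.029, -0.006] mean -0.026 w 0.011460716623585153 yaw 98.25 j [ 19.2  31.9  81.3   0.1  66.7 -79. ]
```

Emit:
move_arm --motion '[{"x": 0, "y": 0, "z": 0.0006, "rx": 0, "ry": 0, "rz": 0, "grip": 0.002}, {"x": 0, "y": 0, "z": 0.0006, "rx": 0, "ry": 0, "rz": 0, "grip": 0.002}, {"x": 0, "y": 0, "z": 0, "rx": 0, "ry": 0, "rz": 0, "grip": 0.002}, {"x": 0, "y": 0, "z": 0, "rx": 0, "ry": 0, "rz": 0, "grip": 0.002}, {"x": 0, "y": 0, "z": 0, "rx": 0, "ry": 0, "rz": 0, "grip": 0.002}, {"x": 0, "y": 0, "z": 0, "rx": 0, "ry": 0, "rz": 0, "grip": 0.002}, {"x": 0, "y": 0, "z": 0, "rx": 0, "ry": 0, "rz": 0, "grip": 0.002}, {"x": 0, "y": 0, "z": 0, "rx": 0, "ry": 0, "rz": 0, "grip": 0.002}, {"x": 0, "y": 0, "z": 0, "rx": 0, "ry": 0, "rz": 0, "grip": 0.002}, {"x": 0, "y": 0, "z": 0, "rx": 0, "ry": 0, "rz": 0, "grip": 0.002}]'

```text
time_s: 28.05
position: [0.5401, 0.2698, 0.1071]
orientation: [[-0.99, -0.143, 0.002], [-0.143, 0.99, 0.001], [-0.002, 0.001, -1.0]]
force: [-3.5, -3.0, 11.5]
grip_width: 0.0117
finger_force: 45.0
```

```bash
python3 st.py
```

```text
28.25 pos [0.5401 0.2698 0.1071] F [-3.41 -2.53 11.05] Tz [-0.067, -0.09, -0.043, -0.005, -0.034] mean -0.048 w 0.011612981926483181 yaw 98.25 j [ 19.2  31.9  81.3   0.1  66.6 -79. ]
```

Depth is about 6.6 mm and the disc is just touching the rim. I turn a little and check that the torque does not build up.

Emit:
move_arm --motion '[{"x": 0.0004, "y": -0.0002, "z": 0, "rx": 0, "ry": 0, "rz": -0.5, "grip": 0.002}, {"x": 0, "y": 0, "z": 0, "rx": 0, "ry": 0, "rz": -0.5, "grip": 0.002}, {"x": 0, "y": 0, "z": 0, "rx": 0, "ry": 0, "rz": -0.5, "grip": 0.002}, {"x": 0, "y": 0, "z": 0, "rx": 0, "ry": 0, "rz": -0.3, "grip": 0.002}, {"x": 0, "y": 0, "z": 0, "rx": 0, "ry": 0, "rz": 0, "grip": 0.002}, {"x": 0, "y": 0, "z": 0, "rx": 0, "ry": 0, "rz": 0, "grip": 0.002}, {"x": 0, "y": 0, "z": 0, "rx": 0, "ry": 0, "rz": 0, "grip": 0.002}, {"x": 0, "y": 0, "z": 0, "rx": 0, "ry": 0, "rz": 0, "grip": 0.002}, {"x": 0, "y": 0, "z": 0, "rx": 0, "ry": 0, "rz": 0, "grip": 0.002}, {"x": 0, "y": 0, "z": 0, "rx": 0, "ry": 0, "rz": 0, "grip": 0.002}]'

```text
time_s: 29.25
position: [0.5401, 0.2699, 0.1071]
orientation: [[-0.985, -0.174, 0.003], [-0.174, 0.985, 0.002], [-0.003, 0.002, -1.0]]
force: [-1.8, -2.1, 10.9]
grip_width: 0.0117
finger_force: 45.0
```

```bash
python3 st.py
```

```text
29.45 pos [0.5401 0.2699 0.1071] F [-1.89 -2.11 10.47] Tz [-0.094, -0.077, -0.043, -0.025, -0.072] mean -0.062 w 0.011763173204096299 yaw 100.05 j [ 19.2  31.9  81.4   0.1  66.5 -80.8]
```

Emit:
move_arm --motion '[{"x": 0.0002, "y": -0.0002, "z": 0, "rx": 0, "ry": 0, "rz": -0.5, "grip": 0.002}, {"x": 0, "y": 0, "z": 0, "rx": 0, "ry": 0, "rz": -0.5, "grip": 0.002}, {"x": 0, "y": 0, "z": 0, "rx": 0, "ry": 0, "rz": -0.5, "grip": 0.002}, {"x": 0, "y": 0, "z": 0, "rx": 0, "ry": 0, "rz": -0.5, "grip": 0.002}, {"x": 0, "y": 0, "z": 0, "rx": 0, "ry": 0, "rz": -0.5, "grip": 0.002}, {"x": 0, "y": 0, "z": 0, "rx": 0, "ry": 0, "rz": 0, "grip": 0.002}, {"x": 0, "y": 0, "z": 0, "rx": 0, "ry": 0, "rz": 0, "grip": 0.002}, {"x": 0, "y": 0, "z": 0, "rx": 0, "ry": 0, "rz": 0, "grip": 0.002}, {"x": 0, "y": 0, "z": 0, "rx": 0, "ry": 0, "rz": 0, "grip": 0.002}, {"x": 0, "y": 0, "z": 0, "rx": 0, "ry": 0, "rz": 0, "grip": 0.002}]'

```text
time_s: 30.45
position: [0.5402, 0.2699, 0.1072]
orientation: [[-0.976, -0.217, 0.003], [-0.217, 0.976, 0.003], [-0.004, 0.002, -1.0]]
force: [-2.1, -1.7, 9.4]
grip_width: 0.0119
finger_force: 45.0
```

```bash
python3 st.py
```

```text
30.65 pos [0.5402 0.2699 0.1072] F [-0.97 -1.55  9.51] Tz [0.041, 0.004, -0.054, -0.054, -0.068] mean -0.026 w 0.011547475988475303 yaw 102.55 j [ 19.2  31.9  81.4   0.1  66.5 -83.4]
```

It passes under the teeth freely. Turning on, kept down.

Emit:
move_arm --motion '[{"x": 0, "y": 0, "z": 0.0003, "rx": 0, "ry": 0, "rz": -1, "grip": 0.002}, {"x": 0, "y": 0, "z": 0, "rx": 0, "ry": 0, "rz": -2, "grip": 0.002}, {"x": 0, "y": 0, "z": 0, "rx": 0, "ry": 0, "rz": -2, "grip": 0.002}, {"x": 0, "y": 0, "z": 0, "rx": 0, "ry": 0, "rz": -2, "grip": 0.002}, {"x": 0, "y": 0, "z": 0, "rx": 0, "ry": 0, "rz": -2, "grip": 0.002}, {"x": 0, "y": 0, "z": 0, "rx": 0, "ry": 0, "rz": -2, "grip": 0.002}, {"x": 0, "y": 0, "z": 0, "rx": 0, "ry": 0, "rz": -2, "grip": 0.002}, {"x": 0, "y": 0, "z": 0, "rx": 0, "ry": 0, "rz": -1, "grip": 0.002}, {"x": 0, "y": 0, "z": 0, "rx": 0, "ry": 0, "rz": 0, "grip": 0.002}, {"x": 0, "y": 0, "z": 0, "rx": 0, "ry": 0, "rz": 0, "grip": 0.002}]'

```text
time_s: 31.65
position: [0.541, 0.2694, 0.1072]
orientation: [[-0.895, -0.447, 0.005], [-0.447, 0.895, 0.002], [-0.005, -0.0, -1.0]]
force: [1.0, -2.4, 9.4]
grip_width: 0.0117
finger_force: 45.0
```

```bash
python3 st.py
```

```text
31.85 pos [0.541  0.2694 0.1072] F [ 0.75 -3.05  9.86] Tz [-0.031, -0.084, -0.066, -0.044, -0.04] mean -0.053 w 0.011776169210698444 yaw 116.53 j [ 19.2  31.9  81.4   0.   66.4 -97.3]
```

Emit:
move_arm --motion '[{"x": 0, "y": -0.0002, "z": 0.0002, "rx": 0, "ry": 0, "rz": -2, "grip": 0.002}, {"x": 0, "y": 0, "z": 0, "rx": 0, "ry": 0, "rz": -3, "grip": 0.002}, {"x": 0, "y": 0, "z": 0, "rx": 0, "ry": 0, "rz": -3, "grip": 0.002}, {"x": 0, "y": 0, "z": 0, "rx": 0, "ry": 0, "rz": -3, "grip": 0.002}, {"x": 0, "y": 0, "z": 0, "rx": 0, "ry": 0, "rz": -3, "grip": 0.002}, {"x": 0, "y": 0, "z": 0, "rx": 0, "ry": 0, "rz": -3, "grip": 0.002}, {"x": 0, "y": 0, "z": 0, "rx": 0, "ry": 0, "rz": -2, "grip": 0.002}, {"x": 0, "y": 0, "z": 0, "rx": 0, "ry": 0, "rz": -1, "grip": 0.002}, {"x": 0, "y": 0, "z": 0, "rx": 0, "ry": 0, "rz": -1, "grip": 0.002}, {"x": 0, "y": 0, "z": 0, "rx": 0, "ry": 0, "rz": 0, "grip": 0.002}]'

```text
time_s: 32.85
position: [0.5423, 0.268, 0.1072]
orientation: [[-0.675, -0.738, 0.007], [-0.738, 0.675, 0.001], [-0.005, -0.005, -1.0]]
force: [3.8, -6.6, 9.5]
grip_width: 0.0119
finger_force: 45.0
```

```bash
python3 st.py
```

```text
33.05 pos [0.5423 0.2681 0.1071] F [ 3.43 -7.12  9.96] Tz [-0.16, -0.149, -0.118, -0.182, -0.148] mean -0.151 w 0.011327592707524878 yaw 137.51 j [ 1.910e+01  3.190e+01  8.140e+01 -1.000e-01  6.630e+01 -1.184e+02]
```

Relieving the side load, then easing up.

Emit:
move_arm --motion '[{"x": 0.0002, "y": -0.0005, "z": 0, "rx": 0, "ry": 0, "rz": 0, "grip": 0.002}, {"x": 0.0002, "y": -0.0004, "z": 0, "rx": 0, "ry": 0, "rz": 0, "grip": 0.002}, {"x": 0, "y": 0, "z": -0.001, "rx": 0, "ry": 0, "rz": 0, "grip": 0.002}, {"x": 0, "y": 0, "z": -0.001, "rx": 0, "ry": 0, "rz": 0, "grip": 0.002}, {"x": 0, "y": 0, "z": -0.001, "rx": 0, "ry": 0, "rz": 0, "grip": 0.002}, {"x": 0, "y": 0, "z": -0.001, "rx": 0, "ry": 0, "rz": 0, "grip": 0.002}, {"x": 0, "y": 0, "z": -0.001, "rx": 0, "ry": 0, "rz": 0, "grip": 0.002}, {"x": 0, "y": 0, "z": -0.001, "rx": 0, "ry": 0, "rz": 0, "grip": 0.002}, {"x": 0, "y": 0, "z": 0, "rx": 0, "ry": 0, "rz": 0, "grip": 0.002}, {"x": 0, "y": 0, "z": 0, "rx": 0, "ry": 0, "rz": 0, "grip": 0.002}]'

```text
time_s: 34.05
position: [0.542, 0.268, 0.1122]
orientation: [[-0.675, -0.738, 0.005], [-0.738, 0.675, 0.002], [-0.005, -0.003, -1.0]]
force: [3.0, -3.6, 3.7]
grip_width: 0.0119
finger_force: 45.0
```

```bash
python3 st.py
```

```text
34.25 pos [0.542  0.268  0.1122] F [ 3.7  -3.69  4.86] Tz [-0.041, -0.021, -0.008, 0.018, 0.017] mean -0.007 w 0.01180179720853237 yaw 137.53 j [  19.1   31.6   81.    -0.    67.  -118.5]
```

Torque is back to zero. Lifting on through the old height, watching for a catch.

Emit:
move_arm --motion '[{"x": 0, "y": -0.0005, "z": -0.001, "rx": 0, "ry": 0, "rz": 0, "grip": 0.002}, {"x": 0, "y": 0, "z": -0.001, "rx": 0, "ry": 0, "rz": 0, "grip": 0.002}, {"x": 0, "y": 0, "z": -0.001, "rx": 0, "ry": 0, "rz": 0, "grip": 0.002}, {"x": 0, "y": 0, "z": -0.001, "rx": 0, "ry": 0, "rz": 0, "grip": 0.002}, {"x": 0, "y": 0, "z": -0.001, "rx": 0, "ry": 0, "rz": 0, "grip": 0.002}, {"x": 0, "y": 0, "z": 0, "rx": 0, "ry": 0, "rz": 0, "grip": 0.002}, {"x": 0, "y": 0, "z": 0, "rx": 0, "ry": 0, "rz": 0, "grip": 0.002}, {"x": 0, "y": 0, "z": 0, "rx": 0, "ry": 0, "rz": 0, "grip": 0.002}, {"x": 0, "y": 0, "z": 0, "rx": 0, "ry": 0, "rz": 0, "grip": 0.002}, {"x": 0, "y": 0, "z": 0, "rx": 0, "ry": 0, "rz": 0, "grip": 0.002}]'

```text
time_s: 35.25
position: [0.5406, 0.2671, 0.1148]
orientation: [[-0.675, -0.738, 0.0], [-0.738, 0.675, -0.0], [0.0, -0.0, -1.0]]
force: [6.1, -3.2, -2.4]
grip_width: 0.0116
finger_force: 45.0
```

```bash
python3 st.py
```

```text
35.45 pos [0.5406 0.267  0.1148] F [ 5.91 -2.41 -3.21] Tz [-0.066, 0.009, -0.023, -0.042, -0.05] mean -0.034 w 0.01174365732965809 yaw 137.52 j [  19.    31.5   80.8   -0.    67.7 -118.5]
```

Emit:
move_arm --motion '[{"x": -0.0005, "y": -0.0007, "z": 0, "rx": 0, "ry": 0, "rz": 0, "grip": 0.002}, {"x": 0, "y": -0.0007, "z": 0, "rx": 0, "ry": 0, "rz": 0, "grip": 0.002}, {"x": 0, "y": 0, "z": -0.0005, "rx": 0, "ry": 0, "rz": 0, "grip": 0.002}, {"x": 0, "y": 0, "z": -0.0005, "rx": 0, "ry": 0, "rz": 0, "grip": 0.002}, {"x": 0, "y": 0, "z": -0.0005, "rx": 0, "ry": 0, "rz": 0, "grip": 0.002}, {"x": 0, "y": 0, "z": -0.0005, "rx": 0, "ry": 0, "rz": 0, "grip": 0.002}, {"x": 0, "y": 0, "z": 0, "rx": 0, "ry": 0, "rz": 0, "grip": 0.002}, {"x": 0, "y": 0, "z": 0, "rx": 0, "ry": 0, "rz": 0, "grip": 0.002}, {"x": 0, "y": 0, "z": 0, "rx": 0, "ry": 0, "rz": 0, "grip": 0.002}, {"x": 0, "y": 0, "z": 0, "rx": 0, "ry": 0, "rz": 0, "grip": 0.002}]'

```text
time_s: 36.45
position: [0.5417, 0.2666, 0.1176]
orientation: [[-0.675, -0.738, -0.0], [-0.738, 0.675, 0.0], [-0.0, 0.0, -1.0]]
force: [-0.1, -0.1, -1.5]
grip_width: 0.0115
finger_force: 45.0
```

```bash
python3 st.py
```

```text
36.65 pos [0.5417 0.2666 0.1176] F [ 0.35  0.05 -0.93] Tz [-0.027, -0.042, -0.038, 0.031, 0.008] mean -0.014 w 0.011569804922765185 yaw 137.53 j [  18.9   31.4   80.4    0.    68.1 -118.6]
```

It is free: only the cap's weight remains, with no side force. Lifting clear.

Emit:
move_arm --motion '[{"x": 0, "y": 0, "z": -0.003, "rx": 0, "ry": 0, "rz": 0, "grip": 0.002}, {"x": 0, "y": 0, "z": -0.004, "rx": 0, "ry": 0, "rz": 0, "grip": 0.002}, {"x": 0, "y": 0, "z": -0.005, "rx": 0, "ry": 0, "rz": 0, "grip": 0.002}, {"x": 0, "y": 0, "z": -0.007, "rx": 0, "ry": 0, "rz": 0, "grip": 0.002}, {"x": 0, "y": 0, "z": -0.01, "rx": 0, "ry": 0, "rz": 0, "grip": 0.002}, {"x": 0, "y": 0, "z": -0.012, "rx": 0, "ry": 0, "rz": 0, "grip": 0.002}, {"x": 0, "y": 0, "z": -0.012, "rx": 0, "ry": 0, "rz": 0, "grip": 0.002}, {"x": 0, "y": 0, "z": -0.012, "rx": 0, "ry": 0, "rz": 0, "grip": 0.002}, {"x": 0, "y": 0, "z": -0.012, "rx": 0, "ry": 0, "rz": 0, "grip": 0.002}, {"x": 0, "y": 0, "z": -0.008, "rx": 0, "ry": 0, "rz": 0, "grip": 0.002}]'

```text
time_s: 37.65
position: [0.542, 0.2667, 0.2043]
orientation: [[-0.675, -0.738, 0.002], [-0.738, 0.675, 0.001], [-0.001, -0.001, -1.0]]
force: [0.4, -0.3, -0.4]
grip_width: 0.0118
finger_force: 45.0
```

```bash
python3 st.py
python3 - <<'E'
from h import *
from workcell import manip
s=manip.read_state();R=s["orientation"];d=np.array([.5975,-.267,.2])-s["position"];print(R.T@d)
r=manip.read_camera("side")["color"]
m=cv2.inRange(r,(0,0,0),(60,60,60))[:, :];n,l,st,ce=cv2.connectedComponentsWithStats(m)
print([(st[i].tolist(),ce[i].round(0).tolist()) for i in range(1,n) if st[i,4]>150 and 180<ce[i][0]<330])
for h in(.0,.01,.02,.03):print(proj("side",s["position"]+[0,0,h+.0]).round(1))
E
```

```text
37.85 pos [0.5415 0.2665 0.2024] F [ 0.04 -0.26 -0.41] Tz [0.006, 0.01, -0.04, 0.029, 0.003] mean 0.002 w 0.011639670498433745 yaw 137.53 j [  18.9   27.6   73.1    0.    79.3 -118.6]
[ 0.35573657 -0.40153055  0.00244505]
[([254, 45, 49, 42, 546], [278.0, 67.0]), ([203, 60, 56, 56, 2382], [230.0, 87.0]), ([213, 105, 47, 38, 346], [244.0, 119.0]), ([214, 125, 13, 19, 182], [220.0, 134.0]), ([200, 145, 90, 124, 3324], [245.0, 206.0]), ([235, 289, 33, 28, 352], [251.0, 302.0]), ([152, 403, 89, 56, 1076], [206.0, 437.0])]
[249.5 266.1]
[249.  261.7]
[248.6 257.3]
[248.1 252.8]
```

The cap is held and clear. Carrying it to the saucer.

Emit:
move_arm --motion '[{"x": 0.008, "y": -0.009, "z": 0, "rx": 0, "ry": 0, "rz": 0, "grip": 0.002}, {"x": 0.016, "y": -0.018, "z": 0, "rx": 0, "ry": 0, "rz": 0, "grip": 0.002}, {"x": 0.022, "y": -0.025, "z": 0, "rx": 0, "ry": 0, "rz": 0, "grip": 0.002}, {"x": 0.022, "y": -0.025, "z": 0, "rx": 0, "ry": 0, "rz": 0, "grip": 0.002}, {"x": 0.022, "y": -0.025, "z": 0, "rx": 0, "ry": 0, "rz": 0, "grip": 0.002}, {"x": 0.022, "y": -0.025, "z": 0, "rx": 0, "ry": 0, "rz": 0, "grip": 0.002}, {"x": 0.022, "y": -0.025, "z": 0, "rx": 0, "ry": 0, "rz": 0, "grip": 0.002}, {"x": 0.022, "y": -0.025, "z": 0, "rx": 0, "ry": 0, "rz": 0, "grip": 0.002}, {"x": 0.022, "y": -0.025, "z": 0, "rx": 0, "ry": 0, "rz": 0, "grip": 0.002}, {"x": 0.022, "y": -0.025, "z": 0, "rx": 0, "ry": 0, "rz": 0, "grip": 0.002}]'

```text
time_s: 38.9
position: [0.5735, -0.0364, 0.2021]
orientation: [[-0.676, -0.737, -0.001], [-0.737, 0.676, -0.0], [0.001, 0.001, -1.0]]
force: [0.6, 0.7, -0.6]
grip_width: 0.0114
finger_force: 45.0
```

Emit:
move_arm --motion '[{"x": 0.022, "y": -0.025, "z": 0, "rx": 0, "ry": 0, "rz": 0, "grip": 0.002}, {"x": 0.022, "y": -0.025, "z": 0, "rx": 0, "ry": 0, "rz": 0, "grip": 0.002}, {"x": 0.022, "y": -0.025, "z": 0, "rx": 0, "ry": 0, "rz": 0, "grip": 0.002}, {"x": 0.022, "y": -0.025, "z": 0, "rx": 0, "ry": 0, "rz": 0, "grip": 0.002}, {"x": 0.022, "y": -0.025, "z": 0, "rx": 0, "ry": 0, "rz": 0, "grip": 0.002}, {"x": 0.022, "y": -0.024, "z": 0, "rx": 0, "ry": 0, "rz": 0, "grip": 0.002}, {"x": 0.016, "y": -0.015, "z": 0, "rx": 0, "ry": 0, "rz": 0, "grip": 0.002}, {"x": 0.01, "y": -0.01, "z": 0, "rx": 0, "ry": 0, "rz": 0, "grip": 0.002}, {"x": 0, "y": 0, "z": 0, "rx": 0, "ry": 0, "rz": 0, "grip": 0.002}, {"x": 0, "y": 0, "z": 0, "rx": 0, "ry": 0, "rz": 0, "grip": 0.002}]'

```text
time_s: 39.9
position: [0.5956, -0.2674, 0.2024]
orientation: [[-0.675, -0.738, -0.0], [-0.738, 0.675, 0.001], [-0.0, 0.001, -1.0]]
force: [0.6, 0.3, 0.1]
grip_width: 0.012
finger_force: 45.0
```

```bash
python3 st.py
python3 - <<'E'
from h import *
from workcell import manip
s=manip.read_state();R=s["orientation"];print(R.T@(np.array([.5945,-.27,.2])-s["position"]))
E
python3 snap.py c8 285 200
```

```text
40.1 pos [ 0.596  -0.2669  0.2029] F [ 0.24 -0.02 -0.21] Tz [0.011, 0.018, -0.013, 0.032, 0.001] mean 0.01 w 0.011811574390449397 yaw 137.62 j [ -30.9   33.2   63.6    0.    83.2 -168.5]
[ 0.00328214 -0.00097525  0.0029042 ]
{'time_s': 40.1, 'joints': [-30.8528, 33.1798, 63.5991, 0.0161, 83.2128, -168.4758], 'position': [0.596, -0.2669, 0.2029], 'orientation': [[-0.674, -0.7387, 0.0003], [-0.7387, 0.674, 0.0002], [-0.0003, -0.0001, -1.0]], 'force': [-0.171, 0.2871, -0.3519], 'torque': [0.0538, 0.0492, 0.0005], 'grip_width': 0.0118, 'finger_force': 44.9755}
tcp proj [283.53005468 153.85486899]
```

View pics/c8.png

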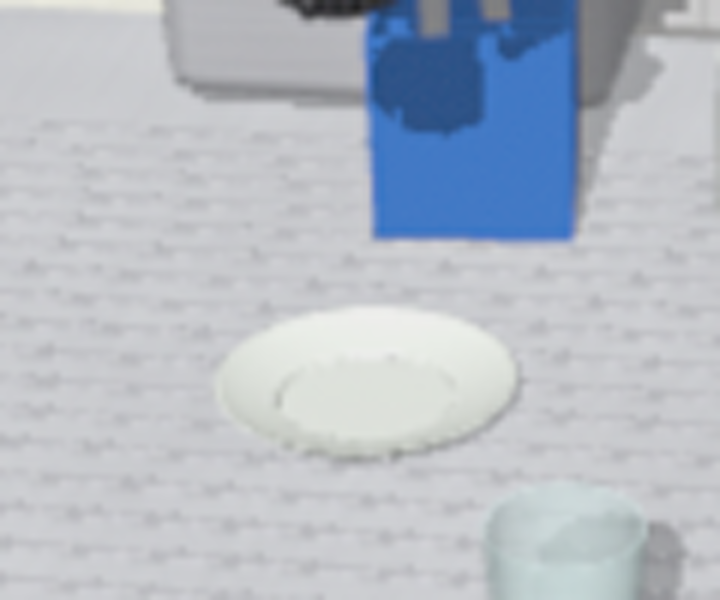

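Run:
```python
from h import *
from workcell import manip
s=manip.read_state();R=s["orientation"];p=s["position"];c=p-.0044*R[:,0]
print("cap est",c, "skirt px",proj("side",[c[0],c[1],p[2]+.013]),proj("side",[c[0],c[1],p[2]+.019]),"landed",proj("side",[c[0],c[1],.005]),proj("side",[c[0],c[1],0]))
r=manip.read_camera("side")["color"];m=(r[110:175,250:320].max(2)<70).astype(np.uint8)
n,l,st,ce=cv2.connectedComponentsWithStats(m);print([(st[i].tolist(),ce[i].tolist()) for i in range(1,n) if st[i,4]>60])
for y in range(30,50): 
    x=np.where(m[y])[0];print(110+y,(x.min()+250,x.max()+250,len(x)) if len(x) else None)
```

```text
cap est [ 0.59890221 -0.26424983  0.20284671] skirt px [282.04875654 149.78755756] [281.93615151 147.73650369] landed [285.70636954 216.40945819] [285.78658427 217.8705363 ]
[([7, 0, 63, 44, 1070], [39.34672897196262, 20.005607476635515])]
140 (np.int64(273), np.int64(308), 17)
141 (np.int64(273), np.int64(307), 22)
142 (np.int64(272), np.int64(307), 25)
143 (np.int64(271), np.int64(308), 29)
144 (np.int64(271), np.int64(308), 32)
145 (np.int64(271), np.int64(308), 29)
146 (np.int64(271), np.int64(309), 32)
147 (np.int64(271), np.int64(308), 30)
148 (np.int64(271), np.int64(308), 31)
149 (np.int64(271), np.int64(309), 32)
150 (np.int64(272), np.int64(309), 30)
151 (np.int64(274), np.int64(309), 26)
152 (np.int64(275), np.int64(309), 20)
153 (np.int64(296), np.int64(298), 3)
154 (np.int64(288), np.int64(288), 1)
155 None
156 None
157 None
158 (np.int64(309), np.int64(310), 2)
159 None
```

The view shows the saucer undisturbed, with its flat centred at px (286,216). The cap's predicted landing point is (286,216), so it is centred. Lowering.

Emit:
move_arm --motion '[{"x": 0, "y": 0, "z": 0.008, "rx": 0, "ry": 0, "rz": 0, "grip": 0.002}, {"x": 0, "y": 0, "z": 0.016, "rx": 0, "ry": 0, "rz": 0, "grip": 0.002}, {"x": 0, "y": 0, "z": 0.02, "rx": 0, "ry": 0, "rz": 0, "grip": 0.002}, {"x": 0, "y": 0, "z": 0.022, "rx": 0, "ry": 0, "rz": 0, "grip": 0.002}, {"x": 0, "y": 0, "z": 0.022, "rx": 0, "ry": 0, "rz": 0, "grip": 0.002}, {"x": 0, "y": 0, "z": 0.022, "rx": 0, "ry": 0, "rz": 0, "grip": 0.002}, {"x": 0, "y": 0, "z": 0.02, "rx": 0, "ry": 0, "rz": 0, "grip": 0.002}, {"x": 0, "y": 0, "z": 0.016, "rx": 0, "ry": 0, "rz": 0, "grip": 0.002}, {"x": 0, "y": 0, "z": 0.01, "rx": 0, "ry": 0, "rz": 0, "grip": 0.002}, {"x": 0, "y": 0, "z": 0.006, "rx": 0, "ry": 0, "rz": 0, "grip": 0.002}]'

```text
time_s: 41.3
position: [0.5953, -0.2679, 0.0394]
orientation: [[-0.675, -0.738, -0.001], [-0.738, 0.675, 0.001], [0.0, 0.002, -1.0]]
force: [0.2, -0.5, -0.4]
grip_width: 0.0118
finger_force: 45.0
```

```bash
python3 st.py
```

```text
41.5 pos [ 0.5962 -0.2685  0.0413] F [ 0.14 -0.14 -0.79] Tz [-0.005, 0.024, 0.056, -0.006, -0.047] mean 0.004 w 0.011614158253980747 yaw 137.53 j [ -31.    40.8   75.9    0.    63.2 -168.5]
```

Emit:
move_arm --motion '[{"x": 0, "y": 0, "z": 0.005, "rx": 0, "ry": 0, "rz": 0, "grip": 0.002}, {"x": 0, "y": 0, "z": 0.006, "rx": 0, "ry": 0, "rz": 0, "grip": 0.002}, {"x": 0, "y": 0, "z": 0.006, "rx": 0, "ry": 0, "rz": 0, "grip": 0.002}, {"x": 0, "y": 0, "z": 0.006, "rx": 0, "ry": 0, "rz": 0, "grip": 0.002}, {"x": 0, "y": 0, "z": 0.005, "rx": 0, "ry": 0, "rz": 0, "grip": 0.002}, {"x": 0, "y": 0, "z": 0.003, "rx": 0, "ry": 0, "rz": 0, "grip": 0.002}, {"x": 0, "y": 0, "z": 0.002, "rx": 0, "ry": 0, "rz": 0, "grip": 0.002}, {"x": 0, "y": 0, "z": 0.002, "rx": 0, "ry": 0, "rz": 0, "grip": 0.002}, {"x": 0, "y": 0, "z": 0, "rx": 0, "ry": 0, "rz": 0, "grip": 0.002}, {"x": 0, "y": 0, "z": 0, "rx": 0, "ry": 0, "rz": 0, "grip": 0.002}]'

```text
time_s: 42.5
position: [0.5958, -0.2683, 0.0057]
orientation: [[-0.675, -0.738, 0.0], [-0.738, 0.675, -0.0], [-0.0, -0.0, -1.0]]
force: [-0.1, 0.8, -0.5]
grip_width: 0.0117
finger_force: 45.0
```

```bash
python3 st.py
```

```text
42.7 pos [ 0.5959 -0.2683  0.0058] F [-0.15  0.08 -0.69] Tz [0.032, -0.035, -0.036, 0.041, 0.038] mean 0.008 w 0.01169410644323332 yaw 137.53 j [ -31.    43.1   77.5    0.    59.3 -168.5]
```

Emit:
move_arm --motion '[{"x": 0, "y": 0, "z": 0.002, "rx": 0, "ry": 0, "rz": 0, "grip": 0.002}, {"x": 0, "y": 0, "z": 0.002, "rx": 0, "ry": 0, "rz": 0, "grip": 0.002}, {"x": 0, "y": 0, "z": 0.002, "rx": 0, "ry": 0, "rz": 0, "grip": 0.002}, {"x": 0, "y": 0, "z": 0.001, "rx": 0, "ry": 0, "rz": 0, "grip": 0.002}, {"x": 0, "y": 0, "z": 0.001, "rx": 0, "ry": 0, "rz": 0, "grip": 0.002}, {"x": 0, "y": 0, "z": 0.001, "rx": 0, "ry": 0, "rz": 0, "grip": 0.002}, {"x": 0, "y": 0, "z": 0.001, "rx": 0, "ry": 0, "rz": 0, "grip": 0.002}, {"x": 0, "y": 0, "z": 0, "rx": 0, "ry": 0, "rz": 0, "grip": 0.002}, {"x": 0, "y": 0, "z": 0, "rx": 0, "ry": 0, "rz": 0, "grip": 0.002}, {"x": 0, "y": 0, "z": 0, "rx": 0, "ry": 0, "rz": 0, "grip": 0.002}]'

```text
time_s: 43.7
position: [0.5958, -0.2683, -0.0043]
orientation: [[-0.675, -0.738, 0.0], [-0.738, 0.675, 0.0], [-0.0, -0.0, -1.0]]
force: [0.6, 0.5, -0.3]
grip_width: 0.0116
finger_force: 45.0
```

```bash
python3 st.py
```

```text
43.9 pos [ 0.5958 -0.2683 -0.0043] F [ 0.04  0.16 -0.42] Tz [0.045, -0.027, -0.024, -0.057, 0.015] mean -0.01 w 0.011108393279979999 yaw 137.53 j [ -31.    43.9   77.9    0.    58.2 -168.5]
```

Emit:
move_arm --motion '[{"x": 0, "y": 0, "z": 0.0005, "rx": 0, "ry": 0, "rz": 0, "grip": 0.002}, {"x": 0, "y": 0, "z": 0.0005, "rx": 0, "ry": 0, "rz": 0, "grip": 0.002}, {"x": 0, "y": 0, "z": 0.0005, "rx": 0, "ry": 0, "rz": 0, "grip": 0.002}, {"x": 0, "y": 0, "z": 0.0005, "rx": 0, "ry": 0, "rz": 0, "grip": 0.002}, {"x": 0, "y": 0, "z": 0.0005, "rx": 0, "ry": 0, "rz": 0, "grip": 0.002}, {"x": 0, "y": 0, "z": 0, "rx": 0, "ry": 0, "rz": 0, "grip": 0.002}, {"x": 0, "y": 0, "z": 0, "rx": 0, "ry": 0, "rz": 0, "grip": 0.002}, {"x": 0, "y": 0, "z": 0, "rx": 0, "ry": 0, "rz": 0, "grip": 0.002}, {"x": 0, "y": 0, "z": 0, "rx": 0, "ry": 0, "rz": 0, "grip": 0.002}, {"x": 0, "y": 0, "z": 0, "rx": 0, "ry": 0, "rz": 0, "grip": 0.002}]'

```text
time_s: 44.9
position: [0.5958, -0.2682, -0.0061]
orientation: [[-0.675, -0.738, 0.0], [-0.738, 0.675, -0.0], [-0.0, -0.0, -1.0]]
force: [-1.7, 1.6, 5.8]
grip_width: 0.0117
finger_force: 45.0
```

```bash
python3 st.py
```

```text
45.1 pos [ 0.5958 -0.2682 -0.0061] F [-2.72  0.98  5.24] Tz [0.061, -0.03, 0.049, -0.004, -0.007] mean 0.014 w 0.011977436281580755 yaw 137.53 j [ -31.    44.    78.     0.    58.  -168.5]
```

Landed as predicted, with a 5 N contact. Easing off and opening.

Emit:
move_arm --motion '[{"x": 0, "y": 0, "z": -0.0005, "rx": 0, "ry": 0, "rz": 0, "grip": 0.002}, {"x": 0, "y": 0, "z": -0.0003, "rx": 0, "ry": 0, "rz": 0, "grip": 0.002}, {"x": 0, "y": 0, "z": 0, "rx": 0, "ry": 0, "rz": 0, "grip": 0.014}, {"x": 0, "y": 0, "z": 0, "rx": 0, "ry": 0, "rz": 0, "grip": 0.018}, {"x": 0, "y": 0, "z": 0, "rx": 0, "ry": 0, "rz": 0, "grip": 0.022}, {"x": 0, "y": 0, "z": 0, "rx": 0, "ry": 0, "rz": 0, "grip": 0.03}, {"x": 0, "y": 0, "z": 0, "rx": 0, "ry": 0, "rz": 0, "grip": 0.035}, {"x": 0, "y": 0, "z": 0, "rx": 0, "ry": 0, "rz": 0, "grip": 0.035}, {"x": 0, "y": 0, "z": 0, "rx": 0, "ry": 0, "rz": 0, "grip": 0.035}, {"x": 0, "y": 0, "z": 0, "rx": 0, "ry": 0, "rz": 0, "grip": 0.035}]'

```text
time_s: 46.1
position: [0.5958, -0.2682, -0.0061]
orientation: [[-0.675, -0.738, 0.0], [-0.738, 0.675, 0.0], [-0.0, 0.0, -1.0]]
force: [0.2, 0.2, 0.2]
grip_width: 0.035
finger_force: 0.0
```

```bash
python3 st.py
```

```text
46.3 pos [ 0.5958 -0.2682 -0.0061] F [0.   0.1  0.16] Tz [0.003, -0.011, 0.003, 0.004, 0.024] mean 0.004 w 0.035009016928970516 yaw 137.53 j [ -31.    44.    78.     0.    58.  -168.5]
```

Emit:
move_arm --motion '[{"x": 0, "y": 0, "z": -0.003, "rx": 0, "ry": 0, "rz": 0, "grip": 0.035}, {"x": 0, "y": 0, "z": -0.006, "rx": 0, "ry": 0, "rz": 0, "grip": 0.035}, {"x": 0, "y": 0, "z": -0.01, "rx": 0, "ry": 0, "rz": 0, "grip": 0.035}, {"x": 0, "y": 0, "z": -0.02, "rx": 0, "ry": 0, "rz": 0, "grip": 0.035}, {"x": 0, "y": 0, "z": -0.025, "rx": 0, "ry": 0, "rz": 0, "grip": 0.035}, {"x": 0, "y": 0, "z": -0.025, "rx": 0, "ry": 0, "rz": 0, "grip": 0.035}, {"x": 0, "y": 0, "z": -0.025, "rx": 0, "ry": 0, "rz": 0, "grip": 0.035}, {"x": 0, "y": 0, "z": -0.02, "rx": 0, "ry": 0, "rz": 0, "grip": 0.035}, {"x": 0, "y": 0, "z": -0.01, "rx": 0, "ry": 0, "rz": 0, "grip": 0.035}, {"x": 0, "y": 0, "z": -0.005, "rx": 0, "ry": 0, "rz": 0, "grip": 0.035}]'

```text
time_s: 47.3
position: [0.5961, -0.2685, 0.1445]
orientation: [[-0.675, -0.738, 0.002], [-0.738, 0.675, -0.001], [-0.001, -0.002, -1.0]]
force: [-0.4, 0.7, 0.3]
grip_width: 0.0354
finger_force: 0.0
```

```bash
python3 st.py
python3 - <<'E'
from h import *
from workcell import manip
S0=np.load("side.npz")["color"].astype(int);r=manip.read_camera("side")["color"]
m=(r[150:250,240:330].max(2)<70).astype(np.uint8);n,l,st,ce=cv2.connectedComponentsWithStats(m)
print("black on saucer",[((st[i]+[240,150,0,0,0]).tolist(),(ce[i]+[240,150]).round(1).tolist()) for i in range(1,n) if st[i,4]>60])
g=cv2.GaussianBlur(r,(0,0),.8)[190:245,250:325].astype(int)
m=((g[:,:,2]-g[:,:,0])<0).astype(np.uint8)|(g.max(2)<70).astype(np.uint8);m=cv2.morphologyEx(m,cv2.MORPH_OPEN,np.ones((3,3),np.uint8))
c=max(cv2.findContours(m,0,1)[0],key=cv2.contourArea);e=cv2.boundingRect(c);print("saucer box",e)
g=cv2.GaussianBlur(S0.astype(np.uint8),(0,0),.8)[190:245,250:325].astype(int)
m=cv2.morphologyEx(((g[:,:,2]-g[:,:,0])<0).astype(np.uint8),cv2.MORPH_OPEN,np.ones((3,3),np.uint8));c=max(cv2.findContours(m,0,1)[0],key=cv2.contourArea);print("before",cv2.boundingRect(c))
E
```

```text
47.5 pos [ 0.5952 -0.2679  0.1418] F [-0.02  0.    0.23] Tz [0.025, 0.03, -0.027, -0.004, -0.015] mean 0.002 w 0.034792318422243285 yaw 137.53 j [ -31.    35.4   69.2    0.    75.5 -168.5]
black on saucer [([277, 150, 8, 13, 80], [280.3, 155.3]), ([320, 150, 6, 22, 62], [321.8, 162.0]), ([276, 201, 20, 19, 278], [285.5, 210.9])]
saucer box (11, 12, 50, 24)
before (11, 12, 50, 24)
```

The saucer has not moved, and the cap stands at px (285.5, 211), centred on it. Handing in.

```bash
python3 -c "
from workcell import manip; print(manip.hand_in())"
```

```text
the job is handed in; nothing more can be done
None
```

The cap came off as asked: turned to its first stop unpressed, then pressed down and turned past it. It was lifted off and set upright in the middle of the saucer, which did not move; the job is handed in with no verdict returned.

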